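# Index the drum-tipper head and hold its arm at the gauge mark

## Task

The drum tipper's swivel head is on the bench for its pour angle to be set. Turn its table counter-clockwise (it has a black knob for this) until it clicks home with the white line at the red arrow and the gauge dial faces the front; then rock the blue arm, hand-pad end down, until the gauge's swinging needle comes to rest on the red sector, as near its middle as you can, and finish still holding the arm there, because it drops back if let go and a colleague will now tighten the pivot stud. Do not touch the gauge, and leave the other things on the bench alone.

Things in the scene. Friction and masses are not known exactly. Their poses are not given: they have to be found in the camera images.
- swivel_base: fixed base of the drum-tipper swivel head: grey round flange, 196 mm across, 12 mm thick, with a red index arrow block (z up to 41 mm) and a sprung detent roller in a holder (z up to 38 mm, reaching 142 mm from the axis). Origin on the turning axis at the bench top; z up; -x is the front, where the dial must finally face.
- swivel_table (a joint): angle of the blue turntable (disc top at z 45 mm), rad, growing counter-clockwise from above. A sprung roller in its lobed ring clicks every 30 degrees and pulls it to the nearest click; passing a lobe takes about 6 N at the knob. At 0, the home click, the white line on the disc meets the red arrow and the dial faces the base's -x. It starts three clicks short, at about -1.57.
- table_knob (a point): middle of the grip of the turntable's upright black knob, z 116 mm. The knob is round, 24 mm across, its top at z 131 mm, its foot at z 64 mm, on the end of a 12 mm bar (z 66 to 78 mm), 140 mm from the turning axis. The point turns with the table: at table value 0 it lies in the base's -x direction.
- pivot (a point): centre of the pivot stud of the tilt arm: on the turning axis, z 140 mm, between two cheeks that reach 52 mm across and up to z 163 mm. Its frame turns and tilts with the arm: x along the stud, +y along the arm to the hand pad, z up out of the arm's top.
- tilt_arm: the blue arm, a 28 x 26 mm bar on the pivot stud (origin and axes as pivot): +y end with the hand pad 163 mm from the stud, -y end with a dark heavy lug, 147 mm. It swings from 0.45 rad pad end up (a stop, where the lug makes it rest) to 0.40 rad pad end down, and drops back to the pad-up stop when let go. Pressing the pad takes 5 to 10 N.
- push_pad (a point): centre of the top of the black rubber hand pad, 30 mm wide and 44 mm along the arm, on the arm's upper side: 138 mm along +y from the stud, 19 mm above the stud's centre line in the arm's own frame. Axes as pivot. The pad stands clear of all else, also from above.
- angle_gauge: the pendulum angle gauge, fixed on top of the arm by its magnetic foot (origin under the foot, 62 mm from the stud towards the lug): upright round dial 114 mm across, 25 mm thick, centre 72 mm above the arm's top; white face towards the arm's -x; its rim reaches z 250 mm at the pad-up stop and 300 mm with the pad end fully down. Delicate: not to be touched.
- needle (a joint): angle of the black needle on the dial, rad; 0 when it points to the dial's top mark, growing towards the lug end of the arm. The weighted needle always hangs plumb, pointing up; so when it is at rest it reads the arm's tilt: -0.45 at the pad-up stop, 0 with the arm level, positive with the pad end down. It swings for about a second after a movement.
- gauge_mark (a joint): angle of the middle of the red sector on the dial, same zero and direction as needle (between -0.1 and 0.25 rad); it stays as it was set. The sector reaches 0.09 rad to either side.
- needle_tip (a point): tip of the needle, 46 mm from the dial's centre
- mark_mid (a point): middle of the red sector, 46 mm from the dial's centre, in the plane of the needle
- steel_cup: steel measuring cup, 72 mm wide, 82 mm tall; a bystander, origin under its centre
- drop_bottle: small brown dropper bottle with a white cap, 30 mm wide, 62 mm tall; a bystander, origin under its centre
- tub_11: open pink gel tub, 96 mm wide, 55 mm tall; a bystander, origin under its centre
- tub_12: open pink gel tub, 96 mm wide, 55 mm tall; a bystander, origin under its centre
- tub_lid_1: pink tub lid, 98 mm wide, 16 mm tall; a bystander, origin under its centre
- hex_key: black hex key, 33 x 84 x 5 mm, for the pivot stud; a bystander, origin under its centre
- screwdriver: screwdriver with an orange grip, 190 x 29 x 28 mm; a bystander, origin under its centre

How it is judged:
By the outcome, as a careful person would: the job done as asked, in the order asked, and still so for the second after the job is handed in, while the arm keeps its last pose, push and grip.
It also fails if it takes over 64 s, if anything falls off the work surface, if the arm or the gripper's body presses on something with over 40 N, if the wrist force passes 120 N, or if a joint passes its speed limit or range.

## Robot

A 6-joint arm with a two-finger parallel gripper is mounted at the origin on a cart in front of the work surface, level with it; the furniture and walls round the work are solid. World frame = base frame: x ahead of the robot, y to its left, z up, the work surface at z = 0. Lengths are in m, angles in rad, forces in N, time in s.
With the tool pointing down it reaches from about 0.35 to 0.775 m from the base axis. Payload 5.5 kg.
Tool frame: the origin (TCP) lies at the very end of the fingers, on their centre line; the grasp point (between the pads) lies 19 mm behind it; x points along the fingers, y is the direction in which the jaws open and shut, and the axes are right-handed (so a half turn about x gives the same grasp; the last joint's range is limited). The gripper opens to 85 mm and grips with 20 to 120 N. Pads are 22 mm wide; open, the fingers measure 114 mm over their backs; the gripper's body (76 mm by 85 mm) begins 54 mm behind the grasp point. The pads swing forward as they close: fully open they stand 13 mm farther back than shut.
Start: joints at [-1.266, 0.313, 0.046, 1.304, 0, 1.431], TCP at [0.247, -0.519, 0.231] pointing down, gripper open.
Joint ranges: [-2.76, 2.76], [-0.86, 1.69], [-1.03, 1.26], [-2.2, 2.34], [-1.47, 1.5], [-3.14, 3.14]. Speed limits (rad/s): [2.57, 2.57, 3.14, 3.14, 3.14, 3.14].

## Interface

Orientations are given as a unit quaternion [w, x, y, z].
In Python, from workcell import readout, cams, env, finder gives the robot as it stands.
- The arm moves only by the tool drive_tool, never from a script. Its argument "moves" is a list that holds one entry, the list of rows, each a list of 7 numbers: the shift along the tool's x, y, z in m, then the turn, a rotation vector about the tool's x, y, z in rad, then the closure in counts, from 0 (fully open) to 255 (shut). A call has exactly 5 rows; each row is the pose to reach, as a shift and turn from the pose measured when the call began, along the tool's axes at that moment; what a row does not reach only later rows make up. A row lasts 1/8 s, in which the tool goes at most 62.5 mm and 10.7 degrees, less where a joint would pass 70% of its speed; a pose out of reach is approached as far as the arm can. A call with a gripper value outside its range is refused whole. The fingers move at their own pace and stop on an object; "squeeze" is the grip in N (left out, the last holds). Time passes only in rows, so rows that repeat a pose let the fingers close, or fill a call up. It gives the time, the measured TCP pose, the force and the opening at its end, in the units of the state.
- readout.get_state(): the state, without advancing time (a new reading comes with each control period).
- cams.read_camera(name): name is "scene" or "top"; returns the picture (480x640x3 uint8, blue, green, red); there is no depth.
- cams.camera_params(name): a dict with "mtx" (3x3 intrinsics, pixels), "dist" ([k1, k2, p1, p2, k3] as OpenCV has them; the pictures are not rectified), "R" (3x3) and "t" (3): a world point X has camera coordinates R X + t. Camera axes: x right, y down, z forward; pixel columns grow to the right and rows downward; lengths in m; the calibration is good to about 2 mm. A picture is of the moment at which its call begins. camera_params takes no time and is no camera call.
- env.hand_in(): hands the job in, once; it reports no verdict.
Trained networks look in the newest picture that a camera, given by its name, has taken for a name from the list of things; names that differ only in an ending like _2 or _b are one class to them, and where a whole thing is asked for, a point or a joint stands for the part that bears it (a point fixed in the world has none). Each returns a list of dicts, best first, with "conf" (0 to 1); they miss things now and then, are a little off and sometimes report something else, mostly with a low value. They report only what shows in the picture. A call takes as long as a camera call.
- finder.regions_of(camera, name): "pixels" (480x640 bool, what is visible of it) and "point" ([column, row] in pixels, amid what is visible of it).
The state is a dict: "clock": time; "joint_pos": joint angles; "qvel": joint speeds; "tau": joint torques, N m; "tcp_pos": TCP position; "orientation": TCP orientation; "wrist_force": force on the tool from outside, world axes, zero at the start; "ft_torque": the same for the moment, N m; "finger_gap": finger opening in m.
Only numpy, scipy, OpenCV 4.12 (cv2) and the standard library are available. Lean on these libraries where they do the work, as an engineer would, in place of code of your own. Each camera call takes 0.05 s, during which the arm holds its last target.

## Working session

There is one attempt and no reset: what is moved stays moved. The work goes in short steps, Python scripts to look and compute and a tool call to move; the robot and the scene stay as the last step left them, time stands still between calls to the robot, and variables do not carry over. Pictures are saved under pics/ and viewed, and the job is handed in when it is done.

Besides the shell and the picture viewer there is one more tool, called after ">>>" by a JSON object that holds its "fn" and its "kwargs". drive_tool: Moves the arm, as the interface text tells. Its arguments: {"type":"object","properties":{"moves":{"type":"array"},"squeeze":{"type":"number"}},"required":["moves"]}

```bash
ls; mkdir -p pics; python3 - <<'E'
from workcell import readout, cams, env, finder
import cv2
print(readout.get_state())
for n in ("scene","top"):
    im=cams.read_camera(n); cv2.imwrite(f"pics/{n}0.png",im)
    p=cams.camera_params(n); print(n,p)
E
```

```text
pics
{'clock': 0.0, 'joint_pos': array([-1.26557310e+00,  3.14042533e-01,  4.49986379e-02,  1.30356690e+00,
       -3.54922142e-05,  1.43117415e+00]), 'qvel': array([-5.47800870e-04, -5.75326814e-04,  9.65579123e-05, -1.58172972e-03,
        1.16576199e-03, -5.42867138e-04]), 'tau': array([ 2.24345663e-04, -4.80630434e+01,  2.98530471e+01,  1.95757969e-02,
       -5.41233294e-05,  7.85283220e-06]), 'tcp_pos': array([ 0.24725488, -0.51858312,  0.23039291]), 'orientation': array([-0.15534468, -0.68962198, -0.15662123,  0.6897531 ]), 'wrist_force': array([-0.13503711, -0.31929233,  0.74044375]), 'ft_torque': array([ 0.07584415, -0.0100914 ,  0.04158952]), 'finger_gap': 0.08550769369914965}
scene {'mtx': array([[608.40492895,   0.        , 319.34978811],
       [  0.        , 608.40492895, 244.67919529],
       [  0.        ,   0.        ,   1.        ]]), 'dist': array([-0.05431591,  0.        ,  0.        ,  0.        ,  0.        ]), 'R': array([[-0.0569511 ,  0.99834757, -0.00766226],
       [ 0.62120628,  0.02942673, -0.78309439],
       [-0.7815749 , -0.04935793, -0.62185566]]), 't': array([ 0.14485194, -0.19701245,  1.95966136])}
top {'mtx': array([[567.26562603,   0.        , 324.53236655],
       [  0.        , 567.26562603, 233.57814719],
       [  0.        ,   0.        ,   1.        ]]), 'dist': array([0.05643849, 0.        , 0.        , 0.        , 0.        ]), 'R': array([[-0.00667779, -0.9997758 ,  0.02009348],
       [-0.99220565,  0.00412416, -0.12454288],
       [ 0.12443209, -0.02076853, -0.99201075]]), 't': array([-0.1309567 ,  0.57805633,  1.34605973])}
```

View pics/scene0.png

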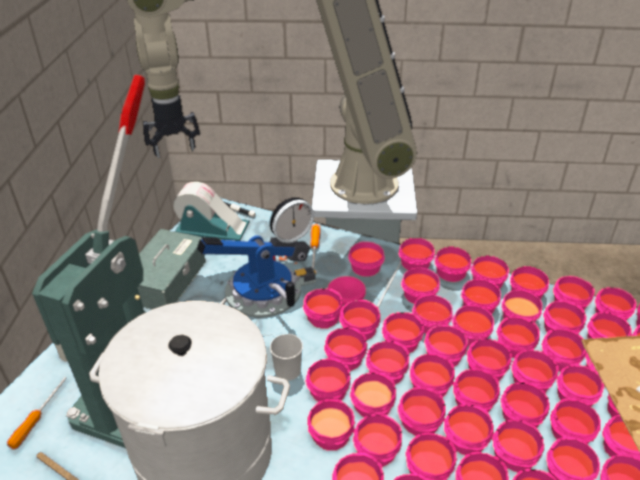

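View pics/top0.png

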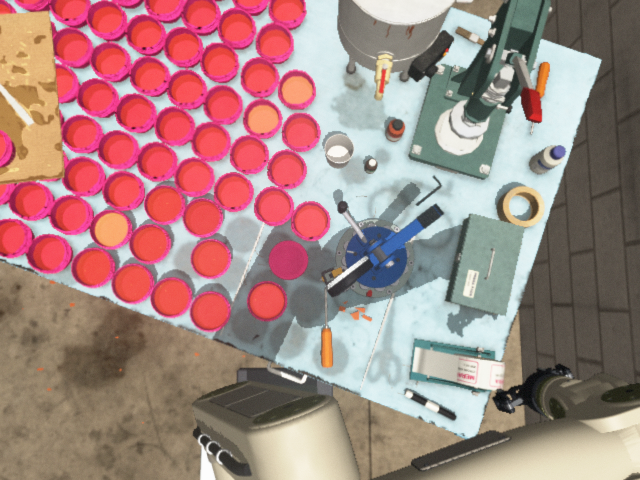

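The scene view shows the swivel head around (262,280), with the gauge face at (292,219) towards that camera. The top view shows the axis near (375,257), the knob at (342,207), and the pad end at (430,215). I'll query the finder next and zoom in.

```bash
cat > h.py <<'E'
from workcell import readout, cams, env, finder
import cv2, numpy as np
from scipy.spatial.transform import Rotation as Rot
def P(n):
    p=cams.camera_params(n); return p
def proj(n,X):
    p=P(n); q,_=cv2.projectPoints(np.atleast_2d(np.asarray(X,float)),cv2.Rodrigues(p["R"])[0],p["t"],p["mtx"],p["dist"]); return q[:,0]
def atz(n,uv,z):
    p=P(n); u=cv2.undistortPoints(np.array([[uv]],float),p["mtx"],p["dist"])[0,0]
    d=p["R"].T@np.array([u[0],u[1],1]); C=-p["R"].T@p["t"]; return C+d*(z-C[2])/d[2]
E
python3 - <<'E'
from h import *
for cam in ("top","scene"):
    im=cams.read_camera(cam)
    print(cam,'C',-P(cam)["R"].T@P(cam)["t"])
    for n in ["swivel_base","swivel_table","table_knob","tilt_arm","push_pad","angle_gauge","needle","gauge_mark","needle_tip","mark_mid","pivot"]:
        r=finder.regions_of(cam,n)
        print(n,[(round(a["conf"],2),np.round(a["point"],1),int(a["pixels"].sum()), [x for k in np.nonzero(a["pixels"]) for x in (k.min(),k.max())]) for a in r[:3]])
    if cam=="top": c=im[160:340,270:480]; cv2.imwrite("pics/topz.png",cv2.resize(c,None,fx=3.3,fy=3.3,interpolation=cv2.INTER_CUBIC))
    else:
        c=im[185:320,180:360]; cv2.imwrite("pics/scz.png",cv2.resize(c,None,fx=4.4,fy=4.4,interpolation=cv2.INTER_CUBIC))
        c=im[190:250,265:325]; cv2.imwrite("pics/dial.png",cv2.resize(c,None,fx=10,fy=10,interpolation=cv2.INTER_CUBIC))
print(readout.get_state()["clock"])
E
```

```text
top C [ 0.40518323 -0.10535565  1.40992989]
swivel_base [(0.83, array([375.2, 258.3]), 6224, [np.int64(200), np.int64(297), np.int64(320), np.int64(442)])]
swivel_table [(0.68, array([371.9, 253.1]), 4679, [np.int64(201), np.int64(296), np.int64(325), np.int64(443)])]
table_knob [(0.97, array([379.1, 253. ]), 4571, [np.int64(201), np.int64(295), np.int64(325), np.int64(442)])]
tilt_arm [(0.76, array([380.3, 252.8]), 2041, [np.int64(204), np.int64(297), np.int64(324), np.int64(442)])]
push_pad [(0.96, array([379.3, 251.3]), 2024, [np.int64(205), np.int64(296), np.int64(325), np.int64(442)])]
angle_gauge [(0.92, array([347.7, 277.8]), 641, [np.int64(258), np.int64(295), np.int64(326), np.int64(372)])]
needle []
gauge_mark []
needle_tip []
mark_mid []
pivot [(0.73, array([378.9, 254.5]), 2036, [np.int64(205), np.int64(296), np.int64(325), np.int64(442)])]
scene C [ 1.66225698 -0.04209033  1.06545707]
swivel_base [(0.95, array([273.2, 262.8]), 7247, [np.int64(198), np.int64(317), np.int64(197), np.int64(316)])]
swivel_table [(0.69, array([271.3, 254.6]), 5980, [np.int64(197), np.int64(30
[... 228 characters left out ...]
nt64(196), np.int64(313)]), (0.48, array([342.4, 288.6]), 674, [np.int64(276), np.int64(303), np.int64(329), np.int64(365)])]
push_pad [(0.95, array([282.1, 238.7]), 3154, [np.int64(197), np.int64(260), np.int64(197), np.int64(314)])]
angle_gauge [(0.65, array([289.1, 221.4]), 1718, [np.int64(197), np.int64(246), np.int64(269), np.int64(314)])]
needle []
gauge_mark []
needle_tip [(0.31, array([288.1, 239.9]), 3180, [np.int64(197), np.int64(261), np.int64(197), np.int64(314)])]
mark_mid [(0.71, array([417. , 283.4]), 1026, [np.int64(268), np.int64(303), np.int64(401), np.int64(439)])]
pivot [(0.73, array([286.1, 242.1]), 3385, [np.int64(196), np.int64(260), np.int64(197), np.int64(315)])]
1.3
```

View pics/topz.png

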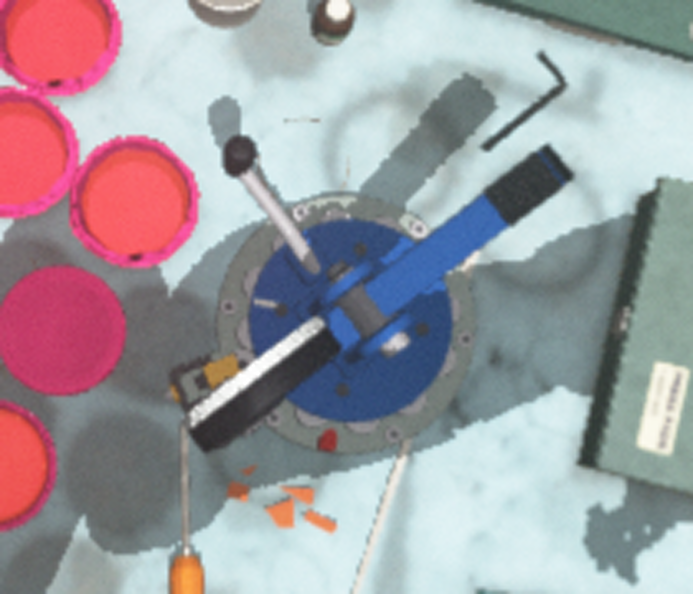

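View pics/scz.png

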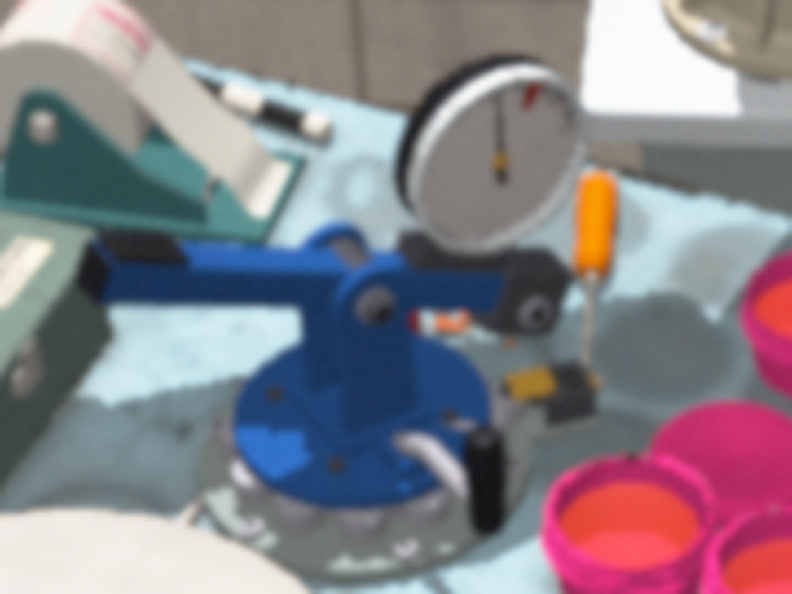

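View pics/dial.png

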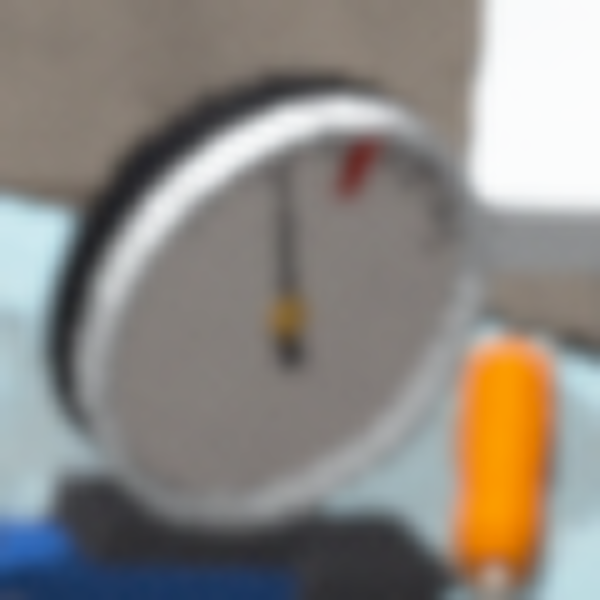

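```bash
cat >> h.py <<'E'
def arm_pt(s,t,x,y,z):
    # s=(X,Y,psi) ; t tilt pad-down positive; local arm coords -> world
    c,sn=np.cos(t),np.sin(t)
    yy=y*c+z*sn; zz=.140-y*sn+z*c
    return tab_pt(s,x,yy,zz)
def tab_pt(s,x,y,z):
    X,Y,p=s
    return np.array([X+x*np.cos(p)-y*np.sin(p),Y+x*np.sin(p)+y*np.cos(p),z])
E
cat > fit.py <<'E'
from h import *
from scipy.optimize import least_squares
T=lambda u,v:(u/3.3+270,v/3.3+160)
S=lambda u,v:(u/4.4+180,v/4.4+185)
D=lambda u,v:(u/10+265,v/10+190)
t=-.45
obs=[("top",T(239,153),lambda s:tab_pt(s,-.14,0,.129)),
("top",T(350,320),lambda s:tab_pt(s,0,0,.045)),
("top",T(527,187),lambda s:arm_pt(s,t,0,.138,.019)),
("scene",S(485,437),lambda s:tab_pt(s,-.14,0,.129)),
("scene",D(287,318),lambda s:arm_pt(s,t,-.011,-.062,.085)),
("scene",S(146,248),lambda s:arm_pt(s,t,0,.138,.019))]
f=lambda s:np.concatenate([proj(c,g(s))[0]-uv for c,uv,g in obs])
a=atz("top",T(350,320),.045)
r=least_squares(f,[a[0],a[1],-2.5])
if __name__=="__main__":
    print(r.x,np.degrees(r.x[2])); print(r.fun.reshape(-1,2).round(1))
    s=r.x
    im=cams.read_camera("scene")
    # dial ellipse: project candidate marks
    for m in np.arange(-.5,.31,.1):
        print(round(m,2),proj("scene",arm_pt(s,t,-.011,-.062-.046*np.sin(m),.085+.046*np.cos(m)))[0].round(1))
    for X in [tab_pt(s,-.14,0,.116),arm_pt(s,t,0,.138,.019)]: print(X)
    sf=(s[0],s[1],s[2]+np.pi/2)
    print("final knob",tab_pt(sf,-.14,0,.116)); 
    for th in (-.45,0,.2): print("final pad",th,arm_pt(sf,th,0,.138,.019),"gauge",arm_pt(sf,th,0,-.062,.085))
E
python3 fit.py
```

```text
[ 0.52001203 -0.25991064 -2.48675015] -142.4802884774178
[[ 0.4 -1.1]
 [ 0.8 -0.5]
 [-1.3 -0.2]
 [ 0.2 -0.9]
 [-0.1 -0.7]
 [-0.2 -1.3]]
-0.5 [292.1 205.9]
-0.4 [293.7 205.3]
-0.3 [295.3 204.8]
-0.2 [296.9 204.5]
-0.1 [298.5 204.4]
-0.0 [300.  204.4]
0.1 [301.4 204.6]
0.2 [302.8 205. ]
0.3 [304.  205.5]
[ 0.63105217 -0.17464583  0.116     ]
[ 0.5906584  -0.35191323  0.21713374]
final knob [ 0.43474722 -0.1488705   0.116     ]
final pad -0.45 [ 0.61201462 -0.18926427  0.21713374] gauge [ 0.44640844 -0.3164289   0.18957014]
final pad 0 [ 0.62946588 -0.1758639   0.159     ] gauge [ 0.47083711 -0.29767077  0.225     ]
final pad 0.2 [ 0.63027798 -0.17524031  0.1312049 ] gauge [ 0.48521107 -0.28663338  0.23562316]
```

```bash
cat > dial.py <<'E'
from fit import *
s=r.x
im=np.mean([cams.read_camera("scene") for _ in range(4)],0).astype(np.float32)
np.save("dialimg.npy",im)
# rectify: output 600x600, 5 px/mm, u=-y(lug) right , up = arm z
def rect(im,s,t,off=(0,0),x=-.011):
    a=np.linspace(0,2*np.pi,40,endpoint=False)
    L=np.array([(.05*np.sin(k),.05*np.cos(k)) for k in a])
    pi=np.array([proj("scene",arm_pt(s,t,x,-.062-l,.085+z))[0] for l,z in L])+off
    po=np.array([(300+l*5000,300-z*5000) for l,z in L])
    H,_=cv2.findHomography(pi.astype(np.float32),po.astype(np.float32))
    return cv2.warpPerspective(im,H,(600,600),flags=cv2.INTER_CUBIC),H
if __name__=="__main__":
    o,H=rect(im,s,-.45)
    cv2.imwrite("pics/rect.png",o.clip(0,255).astype(np.uint8))
    red=(o[...,2]-np.maximum(o[...,1],o[...,0])); 
    yy,xx=np.mgrid[:600,:600]; rr=np.hypot(xx-300,yy-300)/5; an=np.arctan2(xx-300,300-yy)
    m=(red>25)&(rr<56)&(yy<320)&(an>-1)&(an<1)
    w=red*m
    print(m.sum(),"red ang",(w*an).sum()/w.sum(),"rad",(w*rr).sum()/w.sum(), "centroid",(w*xx).sum()/w.sum(),(w*yy).sum()/w.sum())
    for R in range(14,48,4):
        mm=(abs(rr-R)<1.5)&(an>-1)&(an<-.1); g=o.mean(2); b=np.percentile(g[mm],70); ww=np.maximum(b-g-10,0)*mm
        print(R,(ww*an).sum()/ww.sum())
E
python3 dial.py
```

```text
3689 red ang 0.055922975890529095 rad 40.306340946654224 centroid 313.7443197889608 99.37894253731814
14 -0.4896097895530226
18 -0.47516462608612753
22 -0.4656811594228241
26 -0.46091498672142095
30 -0.46416837837286967
34 -0.46394862101777007
38 -0.455896061542389
42 -0.4362146977550527
46 -0.27743827271291366
```

View pics/rect.png

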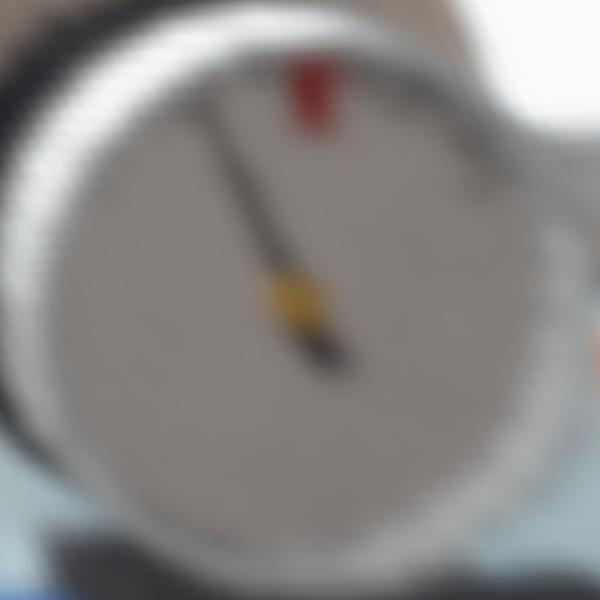

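```bash
cat > m.py <<'E'
from fit import *
im=np.load("dialimg.npy"); s=r.x
# work in original pixels, upscale; needle: per row dark centroid
g=im.mean(2)
pts=[]
for v in range(207,229):
    row=g[v,286:300]; b=np.median(row); w=np.maximum(b-row-12,0)
    if w.sum()>15: pts.append((v,286+(w*np.arange(14)).sum()/w.sum(),w.sum()))
for p in pts: print(np.round(p,2))
red=im[...,2]-im[...,:2].max(2); red=red[198:215,290:312]; w=np.maximum(red-15,0)
print(np.round(w).astype(int))
E
python3 m.py
```

```text
[207.   296.54  50.92]
[208.   297.01  36.5 ]
[209.   296.27  21.83]
[211.   293.09  25.46]
[212.   293.11  38.79]
[213.   293.12  40.5 ]
[214.   293.12  40.88]
[215.   293.16  39.88]
[216.   293.21  39.79]
[217.   293.26  44.92]
[218.   293.28  48.62]
[219.   293.42  42.92]
[220.   293.68  41.08]
[221.   293.6   45.42]
[222.  293.4  61. ]
[223.   293.36  86.92]
[224.   293.44 111.83]
[225.   293.57 106.5 ]
[226.   293.67  54.58]
[[ 0  0  0  0  0  0  0  0  0  0  0  0  0  0  0  0  0  0  0  0  0  0]
 [ 0  0  0  0  0  0  0  0  0  0  0  0  0  0  0  0  0  0  0  0  0  0]
 [ 0  0  0  0  0  0  0  0  0  0  0  0  0  0  0  0  0  0  0  0  0  0]
 [ 0  0  0  0  0  0  0  0  0  0  0  0  0  0  0  0  0  0  0  0  0  0]
 [ 0  0  0  0  0  0  0  0  0  0  0  0  0  0  0  0  0  0  0  0  0  0]
 [ 0  0  0  0  0  0  0  0  0  0  0  0  0  0  0  0  0  0  0  0  0  0]
 [ 0  0  0  0  0  0  0  0  0  0 14 25 17  1  0  0  0  0  0  0  0  0]
 [ 0  0  0  0  0  0  0  0  0 10 34 40 21  1  0  0  0  0  0  0  0  0]
 [ 0  0  0  0  0  0  0  0  0 18 42 32 12  0  0  0  0  0  0  0  0  0]
 [ 0  0  0  0  0  0  0  0  3 26 38 20  2  0  0  0  0  0  0  0  0  0]
 [ 0  0  0  0  0  0  0  0  7 26 27  9  0  0  0  0  0  0  0  0  0  0]
 [ 0  0  0  0  0  0  0  0  5 14 11  0  0  0  0  0  0  0  0  0  0  0]
 [ 0  0  0  0  0  0  0  0  0  0  0  0  0  0  0  0  0  0  0  0  0  0]
 [ 0  0  0  0  0  0  0  0  0  0  0  0  0  0  0  0  0  0  0  0  0  0]
 [ 0  0  0  0  0  0  0  0  0  0  0  0  0  0  0  0  0  0  0  0  0  0]
 [ 0  0  0  0  0  0  0  0  0  0  0  0  0  0  0  0  0  0  0  0  0  0]
 [ 0  0  0  0  0  0  0  0  0  0  0  0  0  0  0  0  0  0  0  0  0  0]]
```

```bash
python3 - <<'E'
from h import *
st=readout.get_state(); q=st["orientation"]; M=Rot.from_quat([q[1],q[2],q[3],q[0]]).as_matrix()
print(M.round(3)); 
for nm,uv,z in [("press plate corner",(412,155),.01),("press handle tip",(532,110),.3),("press top",(480,110),.25),("press left",(450,130),.2),("pot rim",(400,60),.25),("pot low",(352,75),.0),("cup",(338,150),.082),("bottle cap",(370,160),.062),("tub11",(311,220),.055),("lid",(289,258),.016),("tub12",(267,300),.055),("screwdr tip",(327,290),.01)]:
    a=atz("top",uv,z); print(nm,a.round(3), "r",np.hypot(a[0],a[1]).round(3),"az",np.degrees(np.arctan2(a[1],a[0])).round(0))
print(st["clock"])
E
```

```text
[[ 0.     0.43  -0.903]
 [-0.    -0.903 -0.43 ]
 [-1.     0.     0.   ]]
press plate corner [ 0.781 -0.358  0.01 ] r 0.859 az -25.0
press handle tip [ 0.795 -0.55   0.3  ] r 0.966 az -35.0
press top [ 0.813 -0.461  0.25 ] r 0.934 az -30.0
press left [ 0.785 -0.408  0.2  ] r 0.885 az -27.0
pot rim [ 0.924 -0.293  0.25 ] r 0.969 az -18.0
pot low [ 0.995 -0.209  0.   ] r 1.017 az -12.0
cup [ 0.774 -0.167  0.082] r 0.792 az -12.0
bottle cap [ 0.754 -0.246  0.062] r 0.793 az -18.0
tub11 [ 0.608 -0.101  0.055] r 0.617 az -9.0
lid [ 0.52  -0.047  0.016] r 0.522 az -5.0
tub12 [0.417 0.003 0.055] r 0.417 az 0.0
screwdr tip [ 0.441 -0.14   0.01 ] r 0.463 az -18.0
1.55
```

```bash
cat >> h.py <<'E'
def conv(targets,yaw=None):
    """targets: list of (world xyz, tool-y azimuth deg) tool down -> rows"""
    st=readout.get_state(); q=st["orientation"]; R0=Rot.from_quat([q[1],q[2],q[3],q[0]])
    for X,az,*tilt in targets:
        a=np.radians(az); M=np.array([[0,np.cos(a),np.sin(a)],[0,np.sin(a),-np.cos(a)],[-1,0,0]]) 
        M=np.column_stack([[0,0,-1],[np.cos(a),np.sin(a),0],np.cross([0,0,-1],[np.cos(a),np.sin(a),0])])
        Rt=Rot.from_matrix(M)
        if tilt: Rt=Rot.from_rotvec(tilt[0])*Rt
        d=R0.inv().apply(np.array(X)-st["tcp_pos"]); v=(R0.inv()*Rt).as_rotvec()
        print(d.round(4).tolist(),v.round(3).tolist())
E
python3 - <<'E'
from h import *
s0=np.array([.247,-.519,.231]); k=np.array([.631,-.175,.30])
conv([((.255,-.510,.29),-64),((.295,-.475,.35),-62),((.34,-.435,.35),-60),((.385,-.395,.35),-58),((.43,-.355,.35),-56),(( .631,-.175,.35),-52.5)])
E
```

```text
[-0.0587, -0.0049, -0.0108] [-0.009, 0.0, -0.0]
[-0.1187, -0.0193, -0.0619] [-0.044, 0.0, -0.0]
[-0.1187, -0.0361, -0.1198] [-0.079, 0.0, -0.0]
[-0.1187, -0.0528, -0.1776] [-0.114, 0.0, -0.0]
[-0.1187, -0.0696, -0.2354] [-0.149, 0.0, -0.0]
[-0.1187, -0.1455, -0.4943] [-0.21, 0.0, -0.0]
```

>>> {"fn": "drive_tool", "kwargs": {"moves": [[[-0.058,-0.005,-0.01,0,0,0,0],[-0.118,-0.019,-0.06,-0.04,0,0,0],[-0.118,-0.036,-0.12,-0.08,0,0,0],[-0.118,-0.053,-0.178,-0.11,0,0,0],[-0.118,-0.07,-0.235,-0.15,0,0,0]]]}}

```text
clock: 2.17
tcp_pos: [0.4257, -0.3582, 0.3499]
orientation: [0.208, 0.676, 0.207, -0.676]
wrist_force: [0.4, -1.4, 1.1]
finger_gap: 0.0853
```

```bash
python3 - <<'E'
from h import *
conv([((.48,-.31,.34),-54),((.525,-.27,.33),-53),((.57,-.23,.31),-52.5),((.605,-.20,.28),-52.5),((.631,-.175,.24),-52.5)])
print(readout.get_state()["joint_pos"].round(3))
E
```

```text
[0.0099, -0.0095, -0.072] [-0.033, -0.0, -0.002]
[0.0198, -0.0174, -0.1317] [-0.05, -0.0, -0.002]
[0.0398, -0.0253, -0.1913] [-0.059, -0.0, -0.002]
[0.0698, -0.0306, -0.2371] [-0.059, -0.0, -0.002]
[0.1098, -0.0367, -0.2727] [-0.059, -0.0, -0.002]
[-0.844  0.275  0.282  1.576 -0.     1.702]
```

>>> {"fn": "drive_tool", "kwargs": {"moves": [[[0.01,-0.009,-0.06,-0.03,0,0,0],[0.02,-0.017,-0.12,-0.05,0,0,0],[0.035,-0.024,-0.18,-0.06,0,0,0],[0.07,-0.03,-0.235,-0.06,0,0,0],[0.11,-0.037,-0.273,-0.06,0,0,0]]]}}

```text
clock: 2.8
tcp_pos: [0.6333, -0.1731, 0.2396]
orientation: [0.229, 0.67, 0.227, -0.668]
wrist_force: [0.2, -0.9, -0.4]
finger_gap: 0.0854
```

```bash
python3 - <<'E'
from h import *
im=cams.read_camera("top"); cv2.imwrite("pics/t2.png",cv2.resize(im[130:340,250:490],None,fx=3,fy=3))
im=cams.read_camera("scene"); cv2.imwrite("pics/s2.png",cv2.resize(im[130:340,150:390],None,fx=3,fy=3))
conv([((.631,-.175,.097),-52.5)])
E
```

```text
[0.1365, 0.0046, 0.0026] [0.006, 0.003, 0.007]
```

View pics/t2.png

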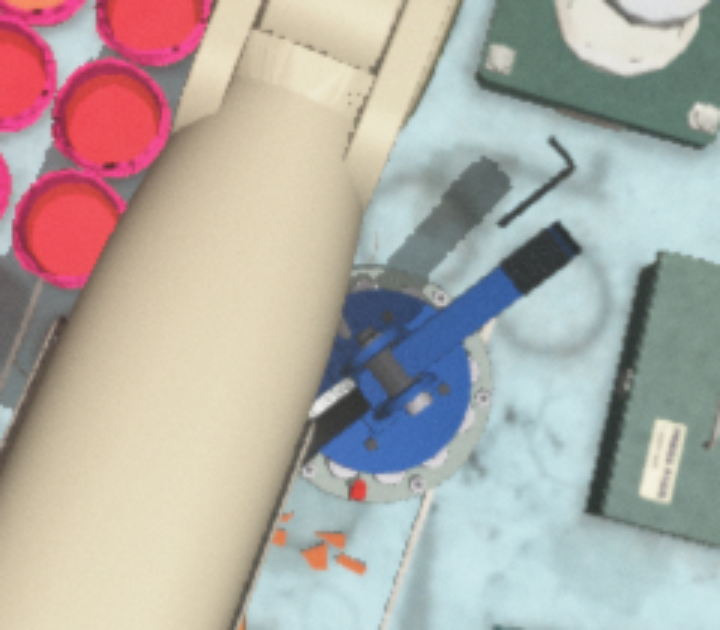

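View pics/s2.png

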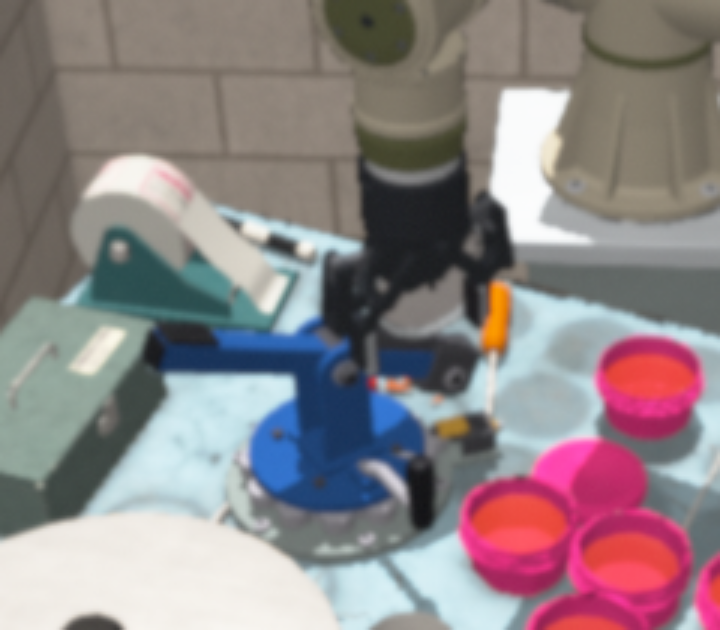

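The scene view shows the gripper at (420,290) in line above the knob (425,490); the top view is hidden by the forearm. I'll descend.

>>> {"fn": "drive_tool", "kwargs": {"moves": [[[0.03,0.004,0.002,0,0,0,0],[0.07,0.005,0.003,0,0,0,0],[0.105,0.005,0.003,0,0,0,0],[0.136,0.005,0.003,0,0,0,0],[0.136,0.005,0.003,0,0,0,60]]]}}

```text
clock: 3.52
tcp_pos: [0.6288, -0.1755, 0.0955]
orientation: [-0.226, -0.666, -0.232, 0.672]
wrist_force: [0.0, -0.1, 0.3]
finger_gap: 0.0697
```

```bash
python3 - <<'E'
from h import *
im=cams.read_camera("scene"); cv2.imwrite("pics/s3.png",cv2.resize(im[0:340,150:490],None,fx=1.76,fy=1.76))
conv([((.631,-.175,.097),-52.5)])
E
```

```text
[0.0005, -0.0002, -0.0013] [0.005, 0.004, 0.008]
```

View pics/s3.png

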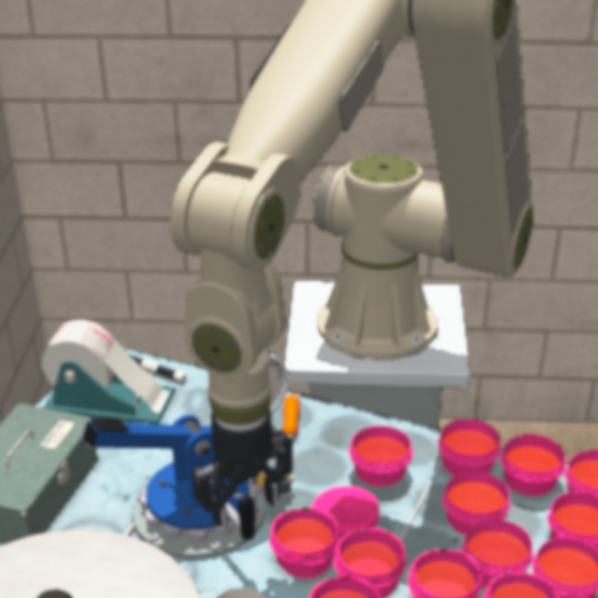

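The gripper straddles the knob at about (245,515), and the forearm is well clear of the gauge. I'll close on it.

>>> {"fn": "drive_tool", "kwargs": {"moves": [[[0,0,0,0,0,0,255],[0,0,0,0,0,0,255],[0,0,0,0,0,0,255],[0,0,0,0,0,0,255],[0,0,0,0,0,0,255]]], "squeeze": 40}}

```text
clock: 4.2
tcp_pos: [0.6305, -0.1756, 0.0995]
orientation: [-0.227, -0.667, -0.231, 0.671]
wrist_force: [-2.7, 1.2, 5.9]
finger_gap: 0.0218
```

```bash
python3 - <<'E'
from h import *
c=np.array([.520,-.260]); st=readout.get_state(); print(st["wrist_force"],st["finger_gap"],st["tcp_pos"])
p=st["tcp_pos"][:2]-c; print(np.hypot(*p),np.degrees(np.arctan2(p[1],p[0])))
R=.14
def tgt(th): a=np.radians(37.5+th); return ((c[0]+R*np.cos(a),c[1]+R*np.sin(a),.096),-52.5+th)
conv([tgt(t) for t in (7,14,21,28,35)])
E
```

```text
[-2.68492067  1.24774584  5.90055661] 0.02178026459419829 [ 0.63050416 -0.17559785  0.0995142 ]
0.139049965742786 37.37228714575738
[0.0036, -0.0173, -0.0] [-0.116, 0.003, 0.007]
[0.0038, -0.0342, 0.003] [-0.239, 0.002, 0.007]
[0.0039, -0.0505, 0.008] [-0.361, 0.002, 0.007]
[0.004, -0.0661, 0.015] [-0.483, 0.001, 0.008]
[0.0042, -0.0807, 0.0239] [-0.605, 0.001, 0.008]
```

>>> {"fn": "drive_tool", "kwargs": {"moves": [[[0,-0.0173,0,-0.12,0,0,255],[0,-0.0342,0.003,-0.24,0,0,255],[0,-0.0505,0.008,-0.36,0,0,255],[0,-0.0661,0.015,-0.483,0,0,255],[0,-0.0807,0.024,-0.605,0,0,255]]]}}

```text
clock: 4.82
tcp_pos: [0.563, -0.1264, 0.0997]
orientation: [-0.418, -0.569, -0.421, 0.57]
wrist_force: [5.9, -0.4, -11.7]
finger_gap: 0.0217
```

```bash
cat > arc.py <<'E'
from h import *
import sys
c=np.array([.520,-.260]); st=readout.get_state(); print(st["wrist_force"].round(1),st["finger_gap"],st["tcp_pos"],st["joint_pos"].round(2))
p=st["tcp_pos"][:2]-c; print(np.hypot(*p),np.degrees(np.arctan2(p[1],p[0]))-37.5)
R=.14
def tgt(th): a=np.radians(37.5+th); return ((c[0]+R*np.cos(a),c[1]+R*np.sin(a),.098),-52.5+th)
conv([tgt(float(t)) for t in sys.argv[1:]])
im=cams.read_camera("scene"); cv2.imwrite("pics/a%d.png"%(st["clock"]*100),cv2.resize(im[160:340,170:410],None,fx=3,fy=3)); print("pics/a%d.png"%(st["clock"]*100))
E
python3 arc.py 42 49 56 63 70
```

```text
[  5.9  -0.4 -11.7] 0.02170290795107594 [ 0.56296827 -0.12639687  0.09966914] [-0.36  0.39 -0.17  1.01  0.    1.51]
0.14034268543794523 34.67162691216757
[0.0018, -0.0179, 0.0013] [-0.118, -0.002, 0.005]
[0.0018, -0.0347, 0.0043] [-0.24, -0.003, 0.005]
[0.0019, -0.051, 0.0094] [-0.362, -0.003, 0.005]
[0.002, -0.0666, 0.0164] [-0.484, -0.003, 0.005]
[0.002, -0.0812, 0.0253] [-0.606, -0.003, 0.004]
pics/a482.png
```

View pics/a482.png

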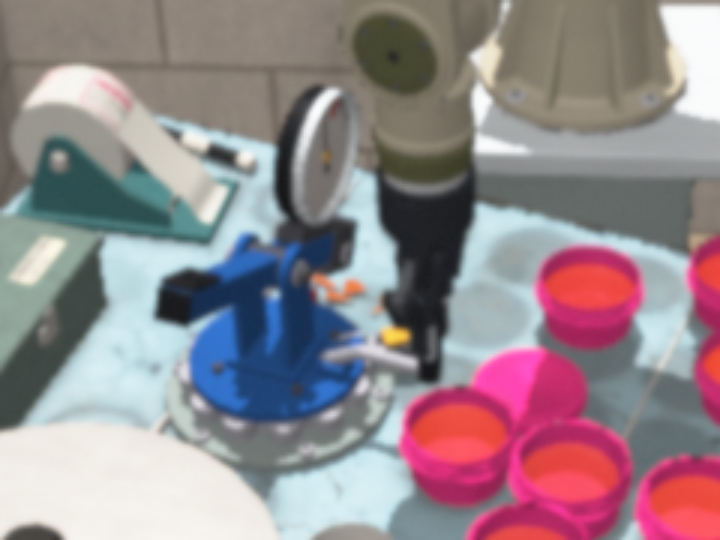

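The table has turned about 35° and the knob is held at (430,340). I'll keep going along the arc.

>>> {"fn": "drive_tool", "kwargs": {"moves": [[[0,-0.0179,0.001,-0.12,0,0,255],[0,-0.0347,0.004,-0.24,0,0,255],[0,-0.051,0.009,-0.362,0,0,255],[0,-0.0666,0.016,-0.484,0,0,255],[0,-0.0812,0.025,-0.606,0,0,255]]]}}

```text
clock: 5.5
tcp_pos: [0.4762, -0.1253, 0.0996]
orientation: [0.569, 0.416, 0.575, -0.416]
wrist_force: [6.3, -0.9, -14.2]
finger_gap: 0.0221
```

```bash
python3 arc.py 76 81 86 90 90
```

```text
[  6.3  -0.9 -14.2] 0.022062665999853664 [ 0.47621052 -0.12527467  0.09964134] [-0.42  0.24 -0.39  0.95  0.    0.84]
0.14166310187811001 70.5056042326205
[0.0017, -0.0134, 0.0023] [-0.097, -0.007, 0.003]
[0.0017, -0.0255, 0.004] [-0.184, -0.007, 0.003]
[0.0017, -0.0374, 0.0068] [-0.271, -0.007, 0.003]
[0.0018, -0.0467, 0.0097] [-0.341, -0.007, 0.003]
[0.0018, -0.0467, 0.0097] [-0.341, -0.007, 0.003]
pics/a550.png
```

>>> {"fn": "drive_tool", "kwargs": {"moves": [[[0,-0.0134,0.002,-0.1,0,0,255],[0,-0.0255,0.004,-0.185,0,0,255],[0,-0.0374,0.007,-0.27,0,0,255],[0,-0.0467,0.009,-0.34,0,0,255],[0,-0.0467,0.009,-0.34,0,0,255]]]}}

```text
clock: 6.18
tcp_pos: [0.4326, -0.1479, 0.0996]
orientation: [0.631, 0.313, 0.638, -0.312]
wrist_force: [4.1, 5.6, -9.7]
finger_gap: 0.0219
```

```bash
python3 arc.py 90; python3 - <<'E'
from h import *
im=cams.read_camera("top"); cv2.imwrite("pics/t4.png",cv2.resize(im[160:340,270:480],None,fx=3.3,fy=3.3,interpolation=cv2.INTER_CUBIC))
E
```

```text
[ 4.1  5.6 -9.7] 0.021941031146433976 [ 0.43258657 -0.14786222  0.09961425] [-0.51  0.18 -0.46  0.93  0.    0.41]
0.142182942524628 90.4370590484731
[0.0016, 0.0011, 0.0022] [0.001, -0.01, 0.002]
pics/a617.png
```

View pics/t4.png

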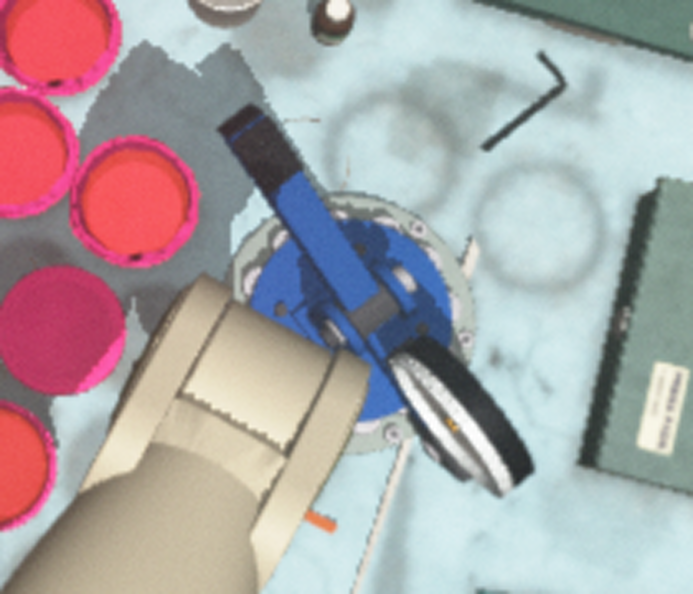

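The arm now points up-left with the pad at (260,150), and the dial hub shows at (453,424). I'll release the knob and rise.

>>> {"fn": "drive_tool", "kwargs": {"moves": [[[0,0.001,0.001,0,0,0,0],[0,0.001,0.001,0,0,0,0],[0,0.001,0.001,0,0,0,0],[-0.03,0.001,0.001,0,0,0,0],[-0.09,0.001,0.001,0,0,0,0]]]}}

```text
clock: 6.9
tcp_pos: [0.4332, -0.1478, 0.1888]
orientation: [0.629, 0.314, 0.639, -0.312]
wrist_force: [0.6, -0.7, 0.5]
finger_gap: 0.0854
```

```bash
python3 - <<'E'
from h import *
st=readout.get_state(); print(st["wrist_force"])
conv([((.41,-.12,.25),37.5),((.40,-.10,.30),37.5),((.41,-.10,.31),37.5)])
E
```

```text
[ 0.57450109 -0.68815449  0.49743123]
[-0.0606, -0.0018, -0.0371] [-0.0, -0.015, 0.004]
[-0.1103, 0.0022, -0.0598] [-0.0, -0.015, 0.004]
[-0.1205, 0.0101, -0.0538] [-0.0, -0.015, 0.004]
```

>>> {"fn": "drive_tool", "kwargs": {"moves": [[[-0.05,0.005,-0.02,0,0,0,100],[-0.1,0.02,-0.06,0,0,0,200],[-0.12,0.06,-0.09,0,0,0,255],[-0.125,0.11,-0.1,0,0,0,255],[-0.125,0.14,-0.08,0,0,0,255]]]}}

```text
clock: 7.52
tcp_pos: [0.4981, 0.0021, 0.3163]
orientation: [0.63, 0.313, 0.639, -0.311]
wrist_force: [0.6, -0.4, 0.3]
finger_gap: 0.0002
```

```bash
python3 - <<'E'
from h import *
im=cams.read_camera("top"); cv2.imwrite("pics/t5.png",cv2.resize(im[160:340,270:480],None,fx=3.3,fy=3.3,interpolation=cv2.INTER_CUBIC))
im=cams.read_camera("scene"); cv2.imwrite("pics/s5.png",cv2.resize(im[160:340,170:410],None,fx=3,fy=3))
E
```

```text
(no output)
```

View pics/t5.png

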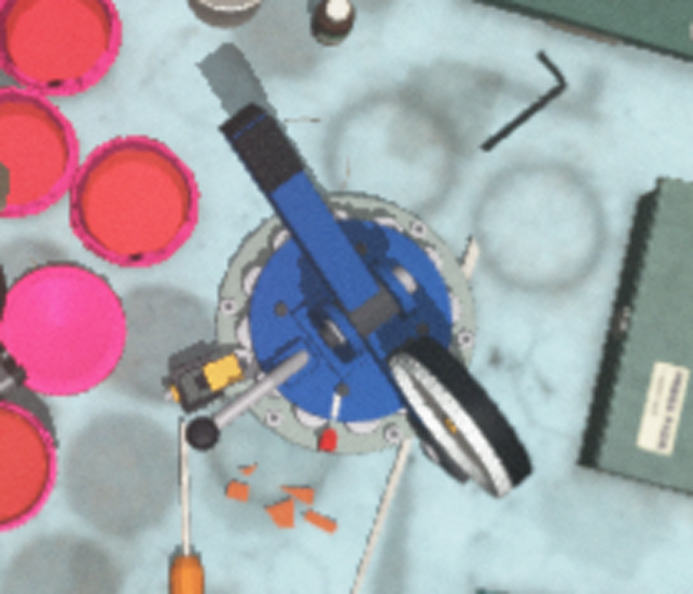

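View pics/s5.png

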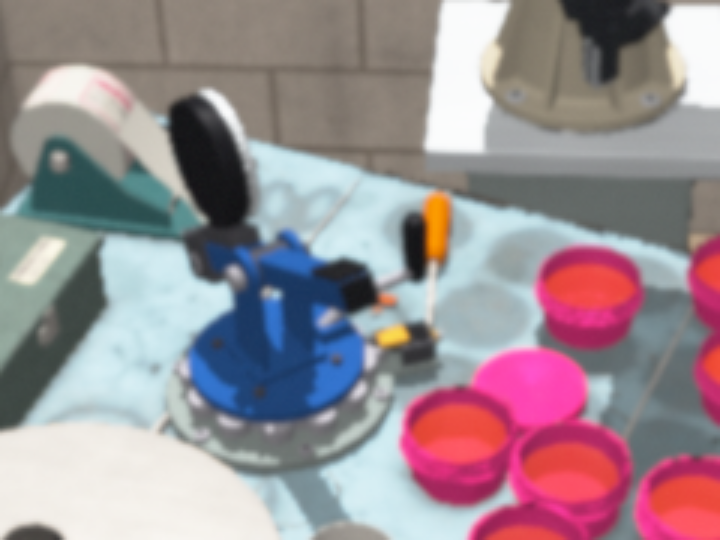

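The white line (337,405) runs to the red arrow (328,438), so the table is home. I'll refit the pose from this picture and read the dial in the top view.

```bash
cat > fit2.py <<'E'
from h import *
from scipy.optimize import least_squares
T=lambda u,v:(u/3.3+270,v/3.3+160)
t=-.45
obs=[(T(203,432),lambda s:tab_pt(s,-.14,0,.129)),
(T(350,320),lambda s:tab_pt(s,0,0,.045)),
(T(262,149),lambda s:arm_pt(s,t,0,.138,.019)),
(T(453,425),lambda s:arm_pt(s,t,-.011,-.062,.085))]
f=lambda s:np.concatenate([proj("top",g(s))[0]-uv for uv,g in obs])
r=least_squares(f,[.52,-.26,-.916])
if __name__=="__main__":
    print(r.x,np.degrees(r.x[2])); print(r.fun.reshape(-1,2).round(1))
    for m in (-.45,-.1,0,.07,.2):
        print(m,proj("top",arm_pt(r.x,t,-.011,-.062-.046*np.sin(m),.085+.046*np.cos(m)))[0].round(1))
    im=np.mean([cams.read_camera("top") for _ in range(3)],0).astype(np.float32)
    cv2.imwrite("pics/gz.png",cv2.resize(im[255:315,380:440],None,fx=10,fy=10,interpolation=cv2.INTER_CUBIC).clip(0,255))
E
python3 fit2.py
```

```text
[ 0.52076268 -0.25750142 -0.91229189] -52.270475193531425
[[-0.1  0.4]
 [-0.3 -0.8]
 [ 1.3  1.5]
 [-1.  -1.2]]
-0.45 [409.9 287. ]
-0.1 [414.5 293.1]
0 [415.7 294.7]
0.07 [416.4 295.8]
0.2 [417.7 297.7][ WARN:0@5.251] global loadsave.cpp:1063 imwrite_ Unsupported depth image for selected encoder is fallbacked to CV_8U.
```

View pics/gz.png

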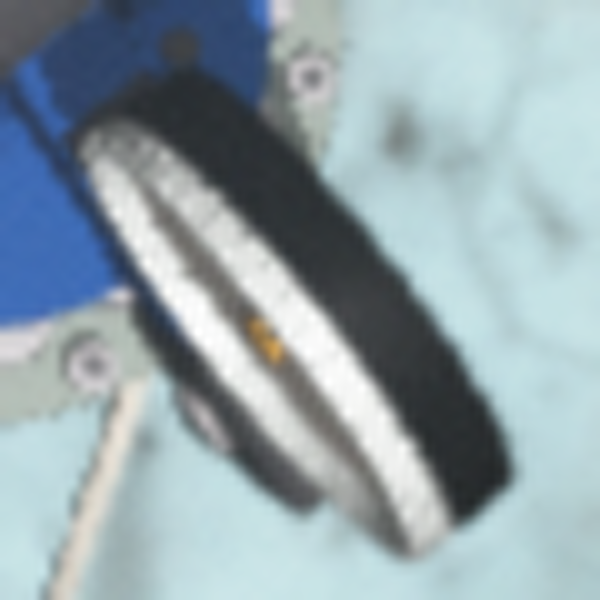

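```bash
cat > ov.py <<'E'
from fit2 import *
import sys
s=r.x
im=cv2.imread("pics/gz.png")
for x,col in ((-.0125,(0,0,255)),(.0125,(0,255,0)),(0,(255,0,0))):
    for a in np.linspace(0,2*np.pi,90,endpoint=False):
        q=proj("top",arm_pt(s,-.45,x,-.062-.057*np.sin(a),.085+.057*np.cos(a)))[0]
        cv2.circle(im,(int((q[0]-380+.5)*10),int((q[1]-255+.5)*10)),2,col,-1)
cv2.imwrite("pics/ov.png",im)
import fit
s1=fit.r.x
im=np.load("dialimg.npy"); im=cv2.resize(im[190:250,265:325],None,fx=10,fy=10,interpolation=cv2.INTER_CUBIC)
for x,col in ((-.0125,(0,0,255)),(.0125,(0,255,0)),(0,(255,0,0))):
    for a in np.linspace(0,2*np.pi,90,endpoint=False):
        q=proj("scene",arm_pt(s1,-.45,x,-.062-.057*np.sin(a),.085+.057*np.cos(a)))[0]
        cv2.circle(im,(int((q[0]-265+.5)*10),int((q[1]-190+.5)*10)),2,col,-1)
cv2.imwrite("pics/ov2.png",im.clip(0,255).astype(np.uint8))
E
python3 ov.py
```

```text
(no output)
```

View pics/ov.png

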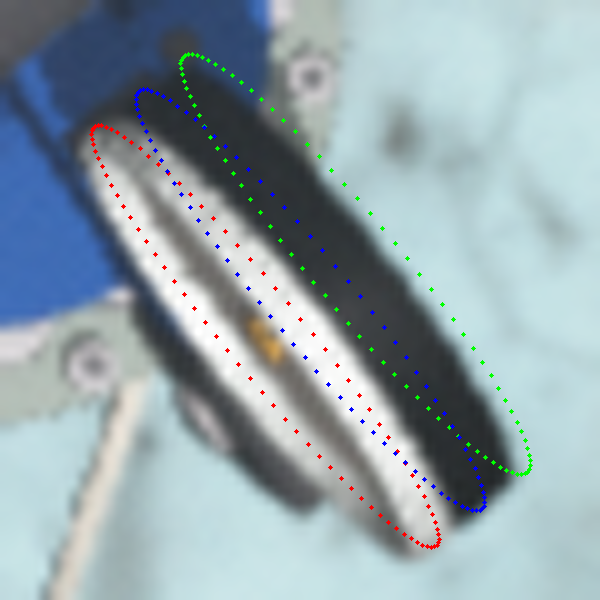

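View pics/ov2.png

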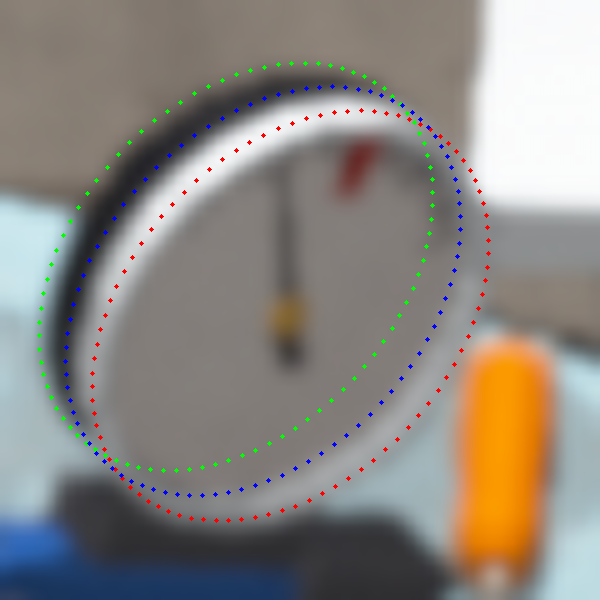

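```bash
cat > two.py <<'E'
from fit import *
s=r.x
def cent(im,mask_fn,box,off,sc):
    x0,x1,y0,y1=box
    p=im[y0:y1,x0:x1].astype(float); w=mask_fn(p); yy,xx=np.mgrid[y0:y1,x0:x1]
    return np.array([((xx*w).sum()/w.sum()+.5)/sc-.5+off[0],((yy*w).sum()/w.sum()+.5)/sc-.5+off[1]]),w
org=lambda p:np.maximum(np.minimum(p[...,2],p[...,1]*1.6)-p[...,0]-25,0)*(p[...,1]-p[...,0]>12)
red=lambda p:np.maximum(p[...,2]-p[...,:2].max(2)-25,0)*(p[...,1]-p[...,0]<15)
A=np.load("dialimg.npy")
hA,w=cent(A,org,(286,301,213,231),(0,0),1); rA,w2=cent(A,red,(290,312,198,215),(0,0),1)
B=cv2.imread("pics/a482.png")
hB,w3=cent(B,org,(305,345,140,185),(170,160),3); rB,w4=cent(B,red,(310,360,85,135),(170,160),3)
print(hA,rA,hB,rB,(w>0).sum(),(w2>0).sum(),(w3>0).sum(),(w4>0).sum())
cv2.imwrite("pics/bz.png",cv2.resize(B[70:250,260:380],None,fx=3.3,fy=3.3,interpolation=cv2.INTER_CUBIC))
psiB=s[2]+np.radians(34.67)
def pr(ps,x,l,z): return proj("scene",arm_pt((s[0],s[1],ps),-.45,x,-.062-l,.085+z))[0]
def f(p):
    m,d,RA,RB=p
    e=[]
    for ps,h,rr,R in ((s[2],hA,rA,RA),(psiB,hB,rB,RB)):
        xh=-.010
        e.append(pr(ps,xh+d,R*np.sin(m),R*np.cos(m))-pr(ps,xh,0,0)-(rr-h))
    return np.concatenate(e)
q=least_squares(f,[.06,.001,.04,.04],x_scale=[.01,.001,.001,.001]); print(q.x,q.fun.round(2))
for d in (0,.001,.002,.003,.004):
    q=least_squares(lambda p:f([p[0],d,p[1],p[2]]),[.06,.04,.04],x_scale=[.01,.001,.001]); print(d,q.x.round(4),q.fun.round(2))
E
python3 two.py
```

```text
[293.26146221 221.20384139] [300.2917505  206.06639839] [278.38129496 211.82359113] [280.80729167 196.09895833] 19 17 129 27
[0.10879357 0.00099561 0.04181713 0.03957679] [0. 0. 0. 0.]
0 [0.0789 0.0422 0.0397] [-0.08 -0.04  0.2   0.03]
0.001 [0.1089 0.0418 0.0396] [ 0.  0. -0. -0.]
0.002 [0.1396 0.0414 0.0395] [ 0.08  0.04 -0.2  -0.04]
0.003 [0.171  0.041  0.0394] [ 0.17  0.09 -0.39 -0.08]
0.004 [0.203  0.0407 0.0395] [ 0.25  0.14 -0.57 -0.12]
```

View pics/bz.png

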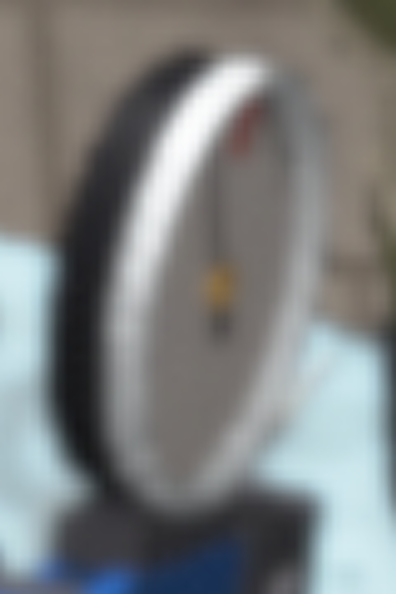

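```bash
cat > rend.py <<'E'
from fit import *
s=r.x; A=np.load("dialimg.npy")
x0,x1,y0,y1=291,311,197,217
obs=(A[...,2]-A[...,:2].mean(2))[y0:y1,x0:x1]; obs=obs-np.median(obs)
K=12
def model(m,ri,ro,sg,off,x):
    a=np.linspace(m-.09,m+.09,15)
    L=[(ro*np.sin(k),ro*np.cos(k)) for k in a]+[(ri*np.sin(k),ri*np.cos(k)) for k in a[::-1]]
    P_=proj("scene",np.array([arm_pt(s,-.45,x,-.062-l,.085+z) for l,z in L]))+off
    q=((P_-[x0,y0]+.5)*K)
    im=np.zeros(((y1-y0)*K,(x1-x0)*K),np.float32)
    cv2.fillPoly(im,[np.round(q*16).astype(np.int32)],1.,shift=4)
    im=cv2.GaussianBlur(im,(0,0),sg*K)
    return cv2.resize(im,(x1-x0,y1-y0),interpolation=cv2.INTER_AREA)
from scipy.optimize import minimize
def go(off,x,lim=None):
    def cost(p,full=False):
        M=model(*p,off,x)
        a=(M*obs).sum()/max((M*M).sum(),1e-6)
        e=((a*M-obs)**2).sum()
        return (e,a) if full else e
    best=None
    for m0 in (.03,.1):
        o=minimize(cost,[m0,.036,.047,.7],method="Nelder-Mead",options=dict(initial_simplex=np.array([[m0,.036,.047,.7],[m0+.04,.036,.047,.7],[m0,.033,.047,.7],[m0,.036,.050,.7],[m0,.036,.047,1.1]]),maxiter=600,xatol=1e-5))
        if best is None or o.fun<best.fun: best=o
    return best.x.round(4),round(best.fun,1),round(cost(best.x,True)[1],1)
h=proj("scene",arm_pt(s,-.45,-.010,-.062,.085))[0]
for hub in ((293.26,221.2),(293.42,221.2),(293.42,221.8)):
    off=np.array(hub)-h
    for d in (0,.001,.002,.003): print(hub,d,*go(off,-.010+d))
print((obs**2).sum())
E
python3 rend.py
```

```text
(293.26, 221.2) 0 [0.085  0.0339 0.0484 0.8074] 9538.5 61.1
(293.26, 221.2) 0.001 [0.1078 0.0335 0.0479 0.8107] 9538.2 61.3
(293.26, 221.2) 0.002 [0.1304 0.0334 0.0476 0.8259] 9544.5 63.3Traceback (most recent call last):
  File "rend.py", line 30, in <module>
    for d in (0,.001,.002,.003): print(hub,d,*go(off,-.010+d))
                                              ~~^^^^^^^^^^^^^
  File "rend.py", line 24, in go
    o=minimize(cost,[m0,.036,.047,.7],method="Nelder-Mead",options=dict(initial_simplex=np.array([[m0,.036,.047,.7],[m0+.04,.036,.047,.7],[m0,.033,.047,.7],[m0,.036,.050,.7],[m0,.036,.047,1.1]]),maxiter=600,xatol=1e-5))
    res = _minimize_neldermead(fun, x0, args, callback, bounds=bounds,
                               **options)
    fsim[j] = func(sim[j])
              ~~~~^^^^^^^^
    fx = function(np.copy(x), *(wrapper_args + args))
  File "rend.py", line 18, in cost
    M=model(*p,off,x)
  File "rend.py", line 9, in model
    P_=proj("scene",np.array([arm_pt(s,-.45,x,-.062-l,.085+z) for l,z in L]))+off
       ~~~~^^^^^^^^^^^^^^^^^^^^^^^^^^^^^^^^^^^^^^^^^^^^^^^^^^^^^^^^^^^^^^^^^^
  File "h.py", line 7, in proj
    p=P(n); q,_=cv2.projectPoints(np.atleast_2d(np.asarray(X,float)),cv2.Rodrigues(p["R"])[0],p["t"],p["mtx"],p["dist"]); return q[:,0]
  File "h.py", line 5, in P
    p=cams.camera_params(n); return p
ValueError: time passes only in moves, steps and waits
```

```bash
python3 - <<'E'
import re
t=open('h.py').read()
t=t.replace('def P(n):\n    p=cams.camera_params(n); return p','_c={}\ndef P(n):\n    if n not in _c: _c[n]=cams.camera_params(n)\n    return _c[n]')
open('h.py','w').write(t)
E
python3 rend.py; cat > prof.py <<'E'
from fit import *
s=r.x; A=np.load("dialimg.npy")
h=proj("scene",arm_pt(s,-.45,-.010,-.062,.085))[0]; off=np.array((293.4,221.3))-h
a=np.linspace(0,2*np.pi,40,endpoint=False)
L=np.array([(.05*np.sin(k),.05*np.cos(k)) for k in a])
pi=proj("scene",np.array([arm_pt(s,-.45,-.010,-.062-l,.085+z) for l,z in L]))+off
H,_=cv2.findHomography(pi,np.array([(300+l*4500,300-z*4500) for l,z in L]))
o=cv2.warpPerspective(A,H,(600,600),flags=cv2.INTER_CUBIC)
# parallax per mm
p0=proj("scene",arm_pt(s,-.45,-.009,-.062,.085))+off
q=cv2.perspectiveTransform(p0[None],H)[0,0]; print("1mm deeper ->",(q-300)/4.5,"mm (right,down)")
g=o.mean(2); g2=((g-90)*2).clip(0,255).astype(np.uint8)
for R in (46,50,54): cv2.circle(g2,(300,300),int(R*4.5),255 if R!=50 else 0,1)
cv2.imwrite("pics/pr.png",g2)
for deg in range(0,360,30):
    k=np.radians(deg); print(deg,[int(cv2.getRectSubPix(o.mean(2).astype(np.float32),(1,1),(300+R*4.5*np.sin(k),300-R*4.5*np.cos(k)))[0,0]) for R in range(40,64)])
E
python3 prof.py
```

```text
(293.26, 221.2) 0 [0.085  0.0339 0.0484 0.8074] 9538.5 61.1
(293.26, 221.2) 0.001 [0.1078 0.0335 0.0479 0.8107] 9538.2 61.3
(293.26, 221.2) 0.002 [0.1304 0.0334 0.0476 0.8259] 9544.5 63.3
(293.26, 221.2) 0.003 [0.154  0.0329 0.0472 0.8285] 9557.7 63.2
(293.42, 221.2) 0 [0.0723 0.0338 0.0482 0.7948] 9542.8 59.5
(293.42, 221.2) 0.001 [0.0964 0.0335 0.0479 0.8078] 9538.8 61.3
(293.42, 221.2) 0.002 [0.118  0.0331 0.0475 0.8143] 9536.7 62.1
(293.42, 221.2) 0.003 [0.1435 0.0328 0.0471 0.8037] 9549.7 62.9
(293.42, 221.8) 0 [0.0536 0.0356 0.0497 0.795 ] 9549.3 59.8
(293.42, 221.8) 0.001 [0.0767 0.035  0.0495 0.7864] 9543.0 58.6
(293.42, 221.8) 0.002 [0.0981 0.0346 0.049  0.8018] 9539.9 60.4
(293.42, 221.8) 0.003 [0.1213 0.0342 0.0487 0.7903] 9547.1 58.8
33625.188
1mm deeper -> [-0.91432678 -0.50916019] mm (right,down)
0 [80, 76, 73, 70, 69, 71, 73, 76, 89, 101, 118, 146, 168, 190, 211, 220, 221, 216, 201, 175, 150, 126, 109, 106]
30 [121, 117, 113, 109, 106, 102, 97, 93, 90, 89, 92, 99, 107, 117, 125, 131, 135, 136, 136, 136, 137, 138, 140, 149]
60 [118, 116, 115, 114, 113, 112, 112, 111, 11
[... 485 characters left out ...]
 124, 126, 129, 131, 134, 136, 137, 135, 133, 129, 121, 113, 102, 89, 79, 69, 59, 53]
210 [125, 125, 125, 125, 125, 124, 123, 121, 120, 117, 116, 116, 118, 119, 120, 117, 108, 99, 88, 73, 64, 59, 57, 55]
240 [126, 126, 126, 126, 125, 125, 125, 125, 124, 124, 126, 127, 130, 132, 134, 134, 129, 122, 112, 101, 96, 101, 113, 129]
270 [127, 126, 126, 126, 126, 126, 125, 126, 130, 135, 141, 152, 160, 168, 175, 179, 177, 171, 163, 150, 131, 116, 98, 77]
300 [126, 125, 123, 122, 121, 122, 125, 130, 138, 151, 165, 182, 198, 211, 222, 229, 232, 233, 230, 224, 213, 194, 171, 145]
330 [109, 107, 105, 103, 104, 106, 110, 120, 131, 143, 165, 187, 205, 224, 236, 240, 242, 244, 240, 224, 205, 183, 150, 121]
```

View pics/pr.png

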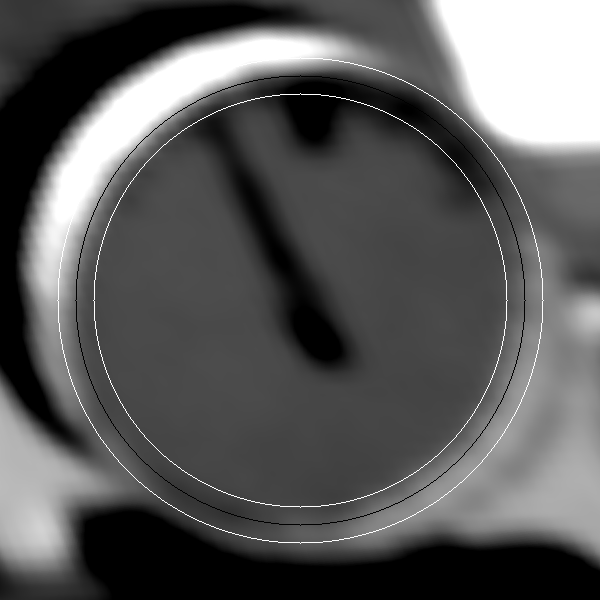

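```bash
cat > rend2.py <<'E'
from fit import *
from scipy.optimize import minimize
s=r.x; A=np.load("dialimg.npy")
B3=cv2.imread("pics/a482.png").astype(np.float32)
B=B3[1::3,1::3]   # centre sample of each 3x3 = original pixel
print(B.shape)
def redmap(I): o=I[...,2]-I[...,:2].max(2); return o
boxA=(294,306,201,213); boxB=(274,290,190,204)
oA=redmap(A)[boxA[2]:boxA[3],boxA[0]:boxA[1]]; oB=redmap(B)[boxB[2]-160:boxB[3]-160,boxB[0]-170:boxB[1]-170]
print(np.round(oB).astype(int))
K=10
def model(ps,m,ri,ro,sg,hub,d,e,Rf,box):
    S=(s[0],s[1],ps); xh=-.010
    off=np.array(hub)-proj("scene",arm_pt(S,-.45,xh,-.062,.085))[0]
    a=np.linspace(m-.09,m+.09,11)
    L=[(ro*np.sin(k),ro*np.cos(k)) for k in a]+[(ri*np.sin(k),ri*np.cos(k)) for k in a[::-1]]
    p1=proj("scene",np.array([arm_pt(S,-.45,xh+d,-.062-l,.085+z) for l,z in L]))+off
    b=np.linspace(0,2*np.pi,80)
    p2=proj("scene",np.array([arm_pt(S,-.45,xh-e,-.062-Rf*np.sin(k),.085+Rf*np.cos(k)) for k in b]))+off
    sh=((box[3]-box[2])*K,(box[1]-box[0])*K); im=np.zeros(sh,np.float32); mk=np.zeros(sh,np.float32)
    for I,p in ((im,p1),(mk,p2)):
        cv2.fillPoly(I,[np.round((p-[box[0],box[2]]+.5)*K*16).astype(np.int32)],1.,shift=4)
    im=cv2.GaussianBlur(im*mk,(0,0),sg*K)
    return cv2.resize(im,(box[1]-box[0],box[3]-box[2]),interpolation=cv2.INTER_AREA)
hA=(293.38,221.3); hB=(278.38,211.8); psB=s[2]+np.radians(34.7)
def one(o,M):
    # amplitude + bg
    Q=np.column_stack([M.ravel(),np.ones(M.size)]); c,*_=np.linalg.lstsq(Q,o.ravel(),rcond=None); return ((Q@c-o.ravel())**2).sum()
def mfit(which,d,e,Rf):
    ps,hub,box,o=((s[2],hA,boxA,oA),(psB,hB,boxB,oB))[which]
    f=lambda p:one(o,model(ps,p[0],p[1],.052,p[2],hub,d,e,Rf,box))
    b=minimize(f,[.1,.034,.8],method="Nelder-Mead",options=dict(initial_simplex=[[.05,.034,.8],[.15,.034,.8],[.05,.037,.8],[.05,.034,1.]],maxiter=250))
    return b.x.round(4),round(b.fun,0)
if __name__=="__main__":
  print((oA**2).sum(),(oB**2).sum())
  for e,Rf in ((.001,.051),(.0025,.053),(.004,.054)):
    for d in (0,.0015,.003,.0045):
        print(e,Rf,d,"A",*mfit(0,d,e,Rf),"B",*mfit(1,d,e,Rf))
E
python3 rend2.py
```

```text
(180, 240, 3)
[[-2 -2 -3 -3 -4 -3 -2 -2 -3  0  1  3  5  8  9 10]
 [-4 -4 -4 -6 -4 -2 -2 -2 -3 -1 -1 -1  0  4  7  9]
 [-4 -4 -5 -3 -2 -2 -2  0  3  2 -1 -3 -1  2  6  9]
 [-5 -4 -2 -1 -1 -3 -1  8 13  6  0 -1 -2  1  4  7]
 [-4 -3 -1 -1 -2 -2  7 23 25 11  2  0 -2  0  3  7]
 [-5 -1 -1 -2 -3  2 17 30 22 10  2  1 -2 -1  1  5]
 [-3 -1 -1 -2 -2  7 23 29 16  6  3  1 -1 -2 -1  3]
 [-1 -1 -2 -4  1 12 27 28 14  5  2  2  0 -2 -1  2]
 [-1 -2 -3 -1  4 14 25 23  9  5  3  2  0 -2 -2  1]
 [-2 -2 -2  1  5  9 14 13  8  5  3  1  0 -1 -1  3]
 [-2 -3 -1  2  4  5  6  7  6  4  4  2 -1 -1 -2  2]
 [-2 -3  1  4  4  4  5  5  5  4  4  3  2 -2 -3  1]
 [-2 -1  2  4  5  4  4  5  5  5  5  3  1 -2 -1  2]
 [-4  1  3  3  4  4  5  4  4  4  4  5  1 -2 -1  2]]
36011.188 11106.0
0.001 0.051 0 A [0.0713 0.0333 0.928 ] 2507.0 B [0.056  0.0299 1.0531] 3414.0
0.001 0.051 0.0015 A [0.1056 0.0325 0.9333] 2535.0 B [0.1675 0.0288 1.066 ] 3377.0
0.001 0.051 0.003 A [0.1388 0.0316 0.9563] 2585.0 B [0.252  0.027  1.1005] 3388.0
0.001 0.051 0.0045 A [0.1748 0.0312 0.9577] 2635.0 B [0.342  0.0295 0.9954] 3287.0
0.0025 0.053 0 A [0.0653 0.0327 0.9542] 4167.0 B [0.0553 0.0275 1.1312] 3949.0
0.0025 0.053 0.0015 A [0.0995 0.0315 0.9738] 4256.0 B [0.1731 0.0285 1.0736] 3905.0
0.0025 0.053 0.003 A [0.137  0.0313 0.973 ] 4303.0 B [0.2872 0.026  1.0861] 3841.0
0.0025 0.053 0.0045 A [0.1746 0.0309 0.9686] 4472.0 B [0.3769 0.0293 1.0511] 3466.0
0.004 0.054 0 A [0.067  0.0321 0.9609] 4282.0 B [0.0514 0.0275 1.1298] 3882.0
0.004 0.054 0.0015 A [0.1016 0.032  0.954 ] 4765.0 B [0.1587 0.029  1.0562] 3868.0
0.004 0.054 0.003 A [0.1374 0.031  0.9735] 4918.0 B [0.2812 0.0263 1.1478] 3826.0
0.004 0.054 0.0045 A [0.1682 0.0309 0.9791] 5073.0 B [0.3769 0.0293 1.0511] 3466.0
```

```bash
cat >> h.py <<'E'
SF=(.5204,-.2587,np.radians(-52.4))
XH=np.array([np.cos(SF[2]),np.sin(SF[2]),0])
def padt(th,dz=0,tilt=.085,y=.138):
    p=arm_pt(SF,th,0,y,.019); p=p+[0,0,dz]; return (p,37.6,-tilt*XH)
E
python3 - <<'E'
from h import *
print(padt(-.45)[0],padt(.085)[0])
e=padt(-.45,.05); s=np.array([.498,.002,.3163]); 
conv([(s+(e[0]-s)*k,37.6,e[2]*min(1,2*k)) for k in (.25,.5,.75)]+[e,padt(-.45,.03)])
E
```

```text
[ 0.6123035  -0.18792477  0.21713374] [ 0.63061924 -0.17381976  0.14721552]
[0.0094, -0.0035, 0.0542] [-0.002, -0.016, -0.037]
[0.0209, -0.0096, 0.1095] [-0.002, -0.016, -0.08]
[0.0323, -0.0158, 0.1648] [-0.002, -0.016, -0.08]
[0.0438, -0.0219, 0.22] [-0.002, -0.016, -0.08]
[0.0638, -0.0218, 0.2203] [-0.002, -0.016, -0.08]
```

>>> {"fn": "drive_tool", "kwargs": {"moves": [[[0.009,-0.003,0.055,0,-0.01,-0.04,255],[0.02,-0.01,0.11,0,-0.016,-0.08,255],[0.032,-0.016,0.165,0,-0.016,-0.08,255],[0.044,-0.022,0.22,0,-0.016,-0.08,255],[0.044,-0.022,0.22,0,-0.016,-0.08,255]]]}}

```text
clock: 8.4
tcp_pos: [0.6116, -0.1919, 0.2639]
orientation: [0.618, 0.287, 0.647, -0.342]
wrist_force: [0.5, 0.2, -0.4]
finger_gap: -0.0001
```

```bash
python3 - <<'E'
from h import *
conv([padt(t) for t in (-.45,-.42,-.38,-.33,-.28)])
im=cams.read_camera("scene"); cv2.imwrite("pics/s6.png",cv2.resize(im[130:340,150:430],None,fx=2.8,fy=2.8))
E
```

```text
[0.0463, 0.0071, -0.0026] [-0.007, -0.003, 0.003]
[0.0496, 0.0096, -0.0026] [-0.007, -0.003, 0.003]
[0.0542, 0.0129, -0.0026] [-0.007, -0.003, 0.003]
[0.06, 0.0167, -0.0026] [-0.007, -0.003, 0.003]
[0.066, 0.0202, -0.0026] [-0.007, -0.003, 0.003]
```

View pics/s6.png

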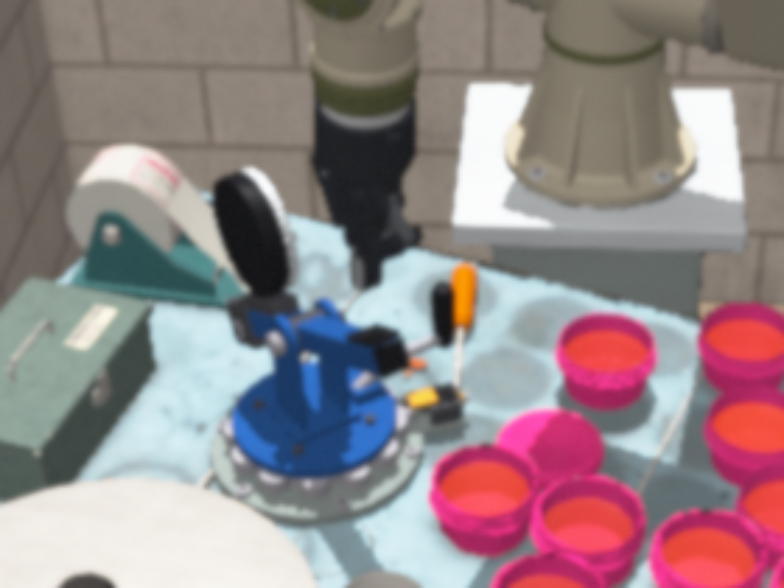

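The shut fingertips at (365,285) are over the pad at (380,340), with the gauge well clear. I'll press now, following the pad's arc.

>>> {"fn": "drive_tool", "kwargs": {"moves": [[[0.025,0.006,-0.0026,0,0,0,255],[0.04,0.009,-0.0026,0,0,0,255],[0.05,0.012,-0.0026,0,0,0,255],[0.058,0.0155,-0.0026,0,0,0,255],[0.066,0.02,-0.0026,0,0,0,255]]]}}

```text
clock: 9.07
tcp_pos: [0.6215, -0.1781, 0.2007]
orientation: [0.62, 0.287, 0.646, -0.34]
wrist_force: [0.9, 2.7, 7.5]
finger_gap: -0.0002
```

```bash
cat > st.py <<'E'
from h import *
from scipy.optimize import brentq
import sys
st=readout.get_state(); q=st["orientation"]; M=Rot.from_quat([q[1],q[2],q[3],q[0]]).as_matrix()
d=st["tcp_pos"]-[SF[0],SF[1],.14]; yh=np.array([-np.sin(SF[2]),np.cos(SF[2]),0])
x,y,z=d@XH,d@yh,d[2]
# theta with TCP on pad plane
th=brentq(lambda t:-(-y*np.sin(-t))*1+ (y*np.sin(t)+z*np.cos(t))-.019 if False else (y*np.sin(t)+z*np.cos(t))-.019,-.6,.6)
print("arm coords x,y",x.round(4),(y*np.cos(th)-z*np.sin(th)).round(4),"theta",round(th,4),"tilt",np.arctan2(-(M[:,0]@yh),-M[2,0]).round(4),"F",st["wrist_force"].round(1),"t",round(st["clock"],2))
print("across",(M[:,0]@XH).round(3))
conv([padt(float(a)) for a in sys.argv[1:]])
E
python3 st.py -.2 -.12 -.04 .03 .06
```

```text
arm coords x,y -0.0022 0.1415 theta -0.3056 tilt 0.0837 F [0.9 2.7 7.5] t 9.07
across 0.0
[0.0144, 0.0035, 0.0021] [-0.005, 0.0, -0.001]
[0.0248, 0.0076, 0.0021] [-0.005, 0.0, -0.001]
[0.0354, 0.0109, 0.0021] [-0.005, 0.0, -0.001]
[0.0449, 0.0131, 0.0021] [-0.005, 0.0, -0.001]
[0.049, 0.0138, 0.0021] [-0.005, 0.0, -0.001]
```

>>> {"fn": "drive_tool", "kwargs": {"moves": [[[0.013,0.006,0,0,0,0,255],[0.024,0.01,0,0,0,0,255],[0.034,0.0135,0,0,0,0,255],[0.044,0.016,0,0,0,0,255],[0.049,0.017,0,0,0,0,255]]]}}

```text
clock: 9.7
tcp_pos: [0.6314, -0.1705, 0.152]
orientation: [0.621, 0.286, 0.646, -0.34]
wrist_force: [-3.2, -1.7, 7.1]
finger_gap: -0.0001
```

```bash
python3 st.py .085 
python3 - <<'E'
from h import *
im=cams.read_camera("top"); cv2.imwrite("pics/t7.png",cv2.resize(im[160:340,270:480],None,fx=3.3,fy=3.3,interpolation=cv2.INTER_CUBIC))
im=cams.read_camera("scene"); cv2.imwrite("pics/s7.png",cv2.resize(im[160:310,180:380],None,fx=4,fy=4,interpolation=cv2.INTER_CUBIC))
E
```

```text
arm coords x,y -0.0022 0.141 theta 0.0495 tilt 0.0842 F [-3.2 -1.7  7.1] t 9.7
across 0.002
[0.005, -0.0022, 0.0022] [-0.005, 0.002, -0.001]
```

View pics/t7.png

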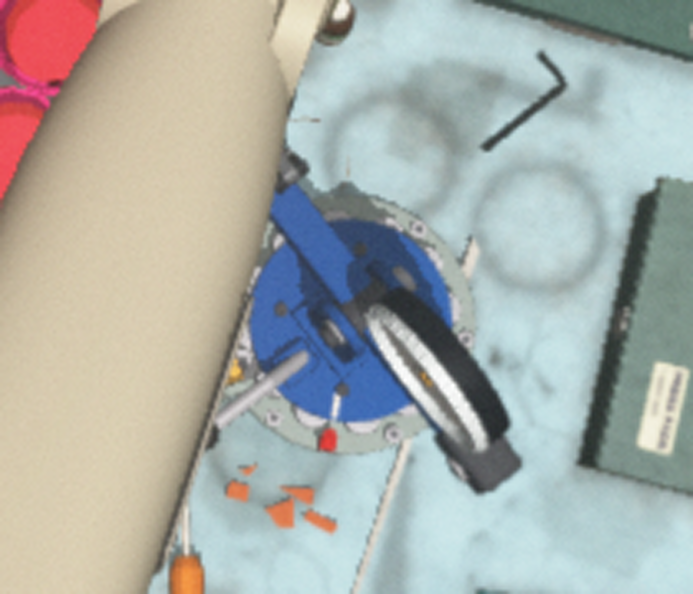

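View pics/s7.png

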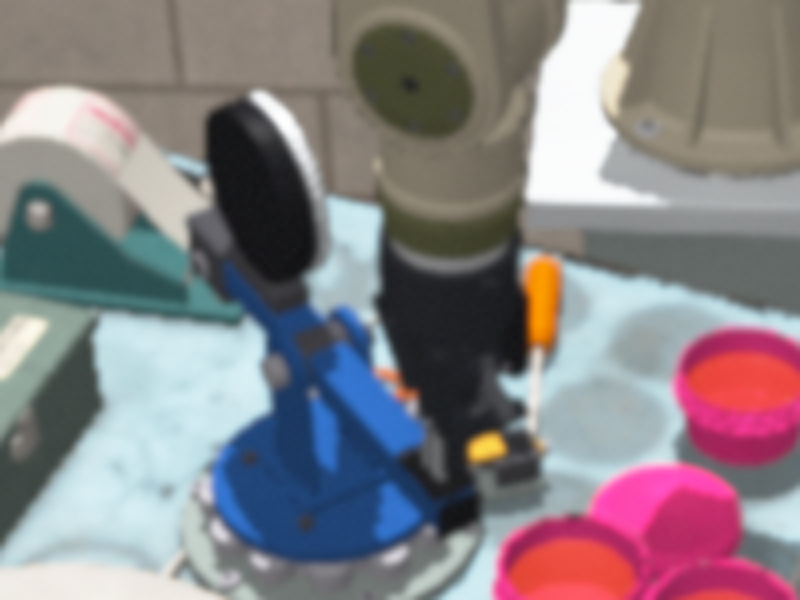

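>>> {"fn": "drive_tool", "kwargs": {"moves": [[[0.002,-0.001,0,0,0,0,255],[0.004,-0.001,0,0,0,0,255],[0.005,-0.001,0,0,0,0,255],[0.005,-0.001,0,0,0,0,255],[0.005,-0.001,0,0,0,0,255]]]}}

```text
clock: 10.42
tcp_pos: [0.6314, -0.1705, 0.1487]
orientation: [0.622, 0.287, 0.645, -0.339]
wrist_force: [-0.5, 1.4, 6.2]
finger_gap: -0.0
```

```bash
python3 st.py .085 
cat > hub.py <<'E'
from h import *
from scipy.optimize import least_squares
org=lambda p:np.maximum(np.minimum(p[...,2],p[...,1]*1.6)-p[...,0]-25,0)*(p[...,1]-p[...,0]>12)
def cen(im,box):
    x0,x1,y0,y1=box; w=org(im[y0:y1,x0:x1].astype(float)); yy,xx=np.mgrid[y0:y1,x0:x1]; return np.array([(w*xx).sum()/w.sum(),(w*yy).sum()/w.sum()]),int((w>0).sum())
g=cv2.imread("pics/gz.png"); c0,n=cen(g,(220,320,290,390)); c0=(c0+.5)/10-.5+[380,255]
N=np.mean([cams.read_camera("top") for _ in range(4)],0).astype(np.float32); np.save("topnow.npy",N)
c1,n1=cen(N,(390,410,264,286)); print(c0,n,c1,n1,c1-c0)
f=lambda t:proj("top",arm_pt(SF,t,-.011,-.062,.085))[0]
for t in (0,.05,.085,.12): print(t,(f(t)-f(-.45)).round(2),f(t).round(1))
cv2.imwrite("pics/gz2_%d.png"%(readout.get_state()["clock"]*100),cv2.resize(N[240:310,370:440],None,fx=8,fy=8,interpolation=cv2.INTER_CUBIC).clip(0,255).astype(np.uint8))
E
python3 hub.py; ls pics | grep gz2
```

```text
arm coords x,y -0.0021 0.1407 theta 0.0729 tilt 0.081 F [-0.5  1.4  6.2] t 10.43
across 0.004
[0.0017, -0.0025, 0.0021] [-0.004, 0.004, -0.004]
[406.25023213 288.76047116] 1235 [398.11708645 273.79237577] 12 [ -8.13314568 -14.96809539]
0 [ -6.51 -12.2 ] [400.3 275.7]
0.05 [ -7.6  -13.91] [399.2 273.9]
0.085 [ -8.39 -15.15] [398.4 272.7]
0.12 [ -9.22 -16.41] [397.6 271.4]
gz2_1062.png
```

View pics/gz2_1062.png

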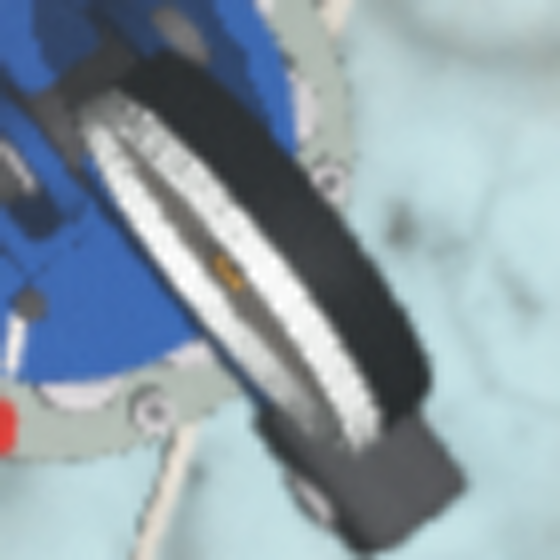

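Tilt reads 0.073 from the TCP and 0.078 from how far the hub has moved in the top view. The mark estimate is about 0.087, so I'll press slightly further.

>>> {"fn": "drive_tool", "kwargs": {"moves": [[[0.001,0,0,0,0,0,255],[0.002,0,0,0,0,0,255],[0.003,0,0,0,0,0,255],[0.003,0,0,0,0,0,255],[0.003,0,0,0,0,0,255]]]}}

```text
clock: 11.25
tcp_pos: [0.6316, -0.1704, 0.1475]
orientation: [0.623, 0.287, 0.644, -0.339]
wrist_force: [-0.9, -0.3, 6.1]
finger_gap: -0.0002
```

```bash
python3 st.py .085; python3 hub.py; python3 st.py
```

```text
arm coords x,y -0.0021 0.141 theta 0.0809 tilt 0.0796 F [-0.9 -0.3  6.1] t 11.25
across 0.006
[0.0006, -0.0029, 0.0021] [-0.004, 0.006, -0.005]
[406.25023213 288.76047116] 1235 [398.12183908 273.70287356] 15 [ -8.12839305 -15.05759759]
0 [ -6.51 -12.2 ] [400.3 275.7]
0.05 [ -7.6  -13.91] [399.2 273.9]
0.085 [ -8.39 -15.15] [398.4 272.7]
0.12 [ -9.22 -16.41] [397.6 271.4]
arm coords x,y -0.0021 0.1409 theta 0.0811 tilt 0.0797 F [-1.  -0.3  6.5] t 11.45
across 0.006
```

>>> {"fn": "drive_tool", "kwargs": {"moves": [[[0.001,-0.001,0,0,-0.003,0,255],[0.002,-0.001,0,0,-0.006,0,255],[0.0025,-0.001,0,0,-0.006,0,255],[0.0025,-0.001,0,0,-0.006,0,255],[0.0025,-0.001,0,0,-0.006,0,255]]]}}

```text
clock: 12.08
tcp_pos: [0.6316, -0.1704, 0.1471]
orientation: [0.626, 0.286, 0.641, -0.339]
wrist_force: [-0.4, 0.7, 6.3]
finger_gap: 0.0
```

```bash
python3 st.py; python3 hub.py; python3 - <<'E'
from h import *
im=cams.read_camera("top"); cv2.imwrite("pics/t9.png",cv2.resize(im[160:340,270:480],None,fx=3.3,fy=3.3,interpolation=cv2.INTER_CUBIC))
for _ in range(16): cams.read_camera("scene")
E
python3 st.py
```

```text
arm coords x,y -0.0021 0.1409 theta 0.0838 tilt 0.077 F [-0.4  0.7  6.3] t 12.07
across 0.014
[406.25023213 288.76047116] 1235 [397.9399361  273.38019169] 12 [ -8.31029603 -15.38027946]
0 [ -6.51 -12.2 ] [400.3 275.7]
0.05 [ -7.6  -13.91] [399.2 273.9]
0.085 [ -8.39 -15.15] [398.4 272.7]
0.12 [ -9.22 -16.41] [397.6 271.4]
arm coords x,y -0.0021 0.1409 theta 0.0838 tilt 0.077 F [-0.1  1.6  5.7] t 13.12
across 0.014
```

View pics/t9.png

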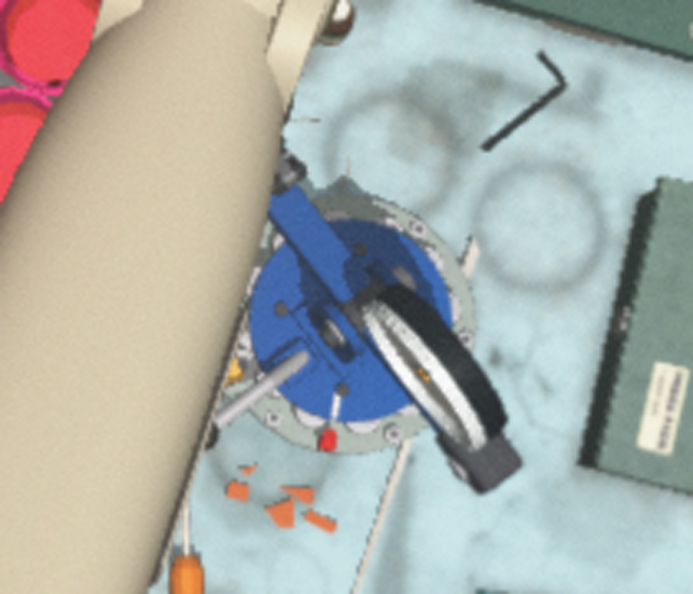

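Tilt is now 0.084 to 0.088 and steady. The white line still meets the arrow at (330,430), so I'll hand in.

```bash
python3 -c "
from workcell import env; print(env.hand_in())"
```

```text
the job is handed in; nothing more can be done
None
```

I turned the table counter-clockwise through the three clicks to home, then pressed the hand pad down with the shut fingers. I handed in still holding it there, at about 13 s on the clock.

**Table:** the last top picture shows the white line at the red arrow, and the dial faces the front.

**Arm tilt:** two checks agree. The TCP height on the pad gives 0.084 rad and the dial hub's shift in the top view gives about 0.088 rad. The first stayed at 0.084 for the final second with the arm pushing steadily at about 6 N.

**Needle on the sector:** I could not see this directly in the final pose. The scene camera only sees the dial's back, and the bezel hides the sector from the top camera. The target came from pictures taken before and during the turn:
- They gave the sector's middle at about 0.087 rad, give or take 0.015, with single fits between 0.07 and 0.11 depending on how deep the face sits behind the needle.
- A rougher reading of the dial's edge suggested a deeper face, which would put the middle at 0.13 or more. It did not fit the second picture, so I set it aside.

**Gauge and bench:** the gripper kept clear of the gauge. I saw nothing else on the bench moved, though the forearm hid part of the last picture.

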